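Refit gas burner caps and set the spark gaps with a gauge

ROBOT

A 6-joint arm with a two-finger parallel gripper is mounted at the origin on the work surface. World frame = base frame: x ahead of the robot, y to its left, z up, the work surface at z = 0. Lengths are in m, angles in rad, forces in N, time in s.
With the tool pointing down it reaches from about 0.25 to 0.775 m from the base axis. Payload 4 kg.
Tool frame: the origin (TCP) lies at the very end of the fingers, on their centre line; the grasp point (between the pads) lies 19 mm behind it (grasp_offset is the distance from the TCP to the grasp point, in m); z points along the fingers, y is the line along which they close (so a half turn about z gives the same grasp; the last joint's range is limited). The gripper opens to 94 mm and grips with 3 to 60 N. Pads are 16 mm wide; open, the fingers measure 119 mm over their backs; the gripper's body (75 mm by 177 mm) begins 78 mm behind the grasp point.
Start: joints at [1.015, 0.087, 1.371, -0, 1.684, -0.103], TCP at [0.241, 0.495, 0.206] pointing down, gripper open.
Joint ranges: [-3.1, 3.1], [-0.76, 2.03], [0.27, 2.55], [-1.08, 4.22], [0.17, 2.65], [-2.57, 2.57]. Speed limits (rad/s): [2.79, 2.79, 3.14, 3.14, 3.14, 3.14].

INTERFACE

Orientations are given as [roll, pitch, yaw] about the fixed x, y, z axes, in that order (R = Rz(yaw) Ry(pitch) Rx(roll)).
In Python, from bench import observe, camera, camera_params, sign_off, grasp_offset gives the robot as it stands.
- The arm moves only by the tool carry_out, never from a script. Its argument "motion" is a list of rows, each a list of 7 numbers: the shift along the tool's x, y, z in m, then the turn, a rotation vector about the tool's x, y, z in rad, then the closure in counts, from 0 (fully open) to 255 (shut). A call has 1 to 10 rows; each row shifts and turns the commanded pose from where the row before left it, along the tool's axes as they then stand; what a row does not reach is not made up. A row lasts 1/12 s, in which the tool goes at most 41.7 mm and 7.16 degrees, less where a joint would pass 70% of its speed; a pose out of reach is approached as far as the arm can. A call is refused whole if a number of a shift passes 0.0417 or a number of a turn 0.125, either way. A call with a gripper value outside its range is refused whole. The fingers move at their own pace and stop on an object; the grip force is fixed at half the most. Time passes only in rows, so rows that do not move let the fingers close. It gives the time, the measured TCP pose, the force, the opening and the grip force at its end, in the units of the state.
- observe(): the state, without advancing time (a new reading comes with each control period).
- camera(name): name is "scene" or "top"; returns (picture, depth): 420x560x3 uint8, red, green, blue; 420x560 float32, m along the optical axis (not along the pixel's ray), 0 where there is no reading.
- camera_params(name): a dict with "fx", "fy", "cx", "cy" (pixels), "camera_from_world" (4x4, takes a point from world to camera coordinates). Camera axes: x right, y down, z forward; pixel columns grow to the right and rows downward; lengths in m; the calibration is good to about 2 mm. A picture is of the moment at which its call begins. camera_params takes no time and is no camera call.
- sign_off(): hands the job in; it is judged then, once.
The state is a dict: "t": time; "joints": joint angles; "joint_vel": joint speeds; "joint_efforts": joint torques, N m; "eef_pos": TCP position; "tool_rot": TCP orientation; "contact_force": force on the tool from outside, world axes, zero at the start; "ft_torque": the same for the moment, N m; "gripper_width": finger opening in m; "grasp_force": force on a finger pad.
Only numpy, scipy, OpenCV 4.12 (cv2) and the standard library are available. Lean on these libraries where they do the work, as an engineer would, in place of code of your own. Each camera call takes 0.05 s, during which the arm holds its last target. There are 200 camera calls.

TASK

The gas hob has been cleaned: put every burner cap lying on the mat on a burner of its own, turning it gently on its seat until its hidden lugs drop into the notches and it sits flat. Then at each burner that has its cap back, press the gauge blade straight down between the cap's rim and the spark electrode until it rests on the drip ring, so that it pushes the electrode out to a gap of about 5 mm, the blade's thickness, and draw it out again; when all those gaps are set, press the igniter button right down to try the spark, and leave the gauge on the mat, blade on edge as it was. The electrodes are brittle ceramic, so keep the fingers off them and load them only lightly, and leave the shaker, the tin and the oil bottle where they stand.

Things in the scene. Friction and masses are not known exactly. Their poses are not given: they have to be found in the camera images.
- hob: three-burner table-top gas hob of steel (fixed), a flat box, top plate 55 mm above the table, pan supports taken off. Origin on the table below the middle burner's axis; x away from the robot, y to the left. Reaches x -90 to +180 mm (14 mm upstand along the rear), y -400 to +310 mm; burners at y +200, 0, -200 mm; three knobs 20 mm high on the right end at y -345 mm.
- burner_left: left burner, fixed to the hob. Origin on its axis, on the hob's top plate; z up, x away from the hob's front. A flat drip ring 96 mm across, top 6 mm above the origin; on it a crown 54 mm across, top at 20 mm, with a round well 30 mm across down to the drip ring and four notches 10.5 mm wide through its wall at +x, +y, -x, -y. The spark electrode stands on the -x side.
- burner_mid: middle burner, like the left one. A cap whose lugs lie over the notches drops 6 mm and its disc rests flat on the crown: the cap's listed point is then 23.5 mm above this origin (29.5 mm while the lugs still ride on the crown). A seated cap has about 1 mm of play sideways.
- burner_right: right burner, like the other two; same origin and axes.
- electrode_left: spark electrode of the left burner: slim white ceramic post with a rounded steel tip, 5 to 5.5 mm thick, 20 mm high. Origin on its axis at its foot on the drip ring, 6 mm above the hob's top plate; z up. Starts too close: 36.3 to 37.1 mm from the burner's axis. With a 5 mm gap its axis is 39.5 mm from the cap's centre. Brittle: more than 15 N breaks it.
- electrode_mid: spark electrode of the middle burner, like the left one. It sits in a stiff friction slot: pushed with about 2 N it slides straight out from or in to the burner's axis (up to 10 mm out) and stays where it is left.
- electrode_right: spark electrode of the right burner, like the other two.
- cap1_rim (a point): black burner cap, may be absent: disc 64 mm across, rim 7 mm high, domed 2 mm on top; under it a boss 28 mm across hangs 11 mm below the disc (lowest 4 mm tapered to 23 mm). About 120 g. This point: on its axis, half-way up the rim, 14.5 mm above the boss's foot; z up (it lies right way up). Hidden under the disc, round the boss, four equal lugs stick out along the cap's +x, +y, -x, -y.
- cap2_rim (a point): a cap like cap1, may be absent. Its four lugs are 7 mm wide, lie 17 to 25 mm from the axis and reach 6 mm below the disc, so the boss enters a burner's well 5 mm before the lugs meet the crown. Any cap fits any burner in any of four quarter-turn positions (cap and burner yaw equal, give or take quarter turns, within about 4 degrees). Same point as for cap1.
- cap3_rim (a point): a cap like cap1 and cap2, may be absent. Same point.
- gauge_grip (a point): gap gauge on the mat: black handle 90 x 24 mm, 22 mm high, with a steel blade standing on edge out of its front end along its middle plane: 66 mm long, 30 mm high, level with the handle's underside. About 120 g. This point: near the balance, in the handle's middle plane, 32 mm behind its front end, 11 mm above the underside. x along the gauge towards the blade, z up.
- gauge_edge (a point): point on the lower edge of the gauge's blade, 72 mm ahead of gauge_grip along x and 11 mm lower (40 mm beyond the handle's front, 26 mm short of the blade's end); same axes. The blade is 5 mm thick from 14 mm above this edge upwards and tapers to 1.5 mm at the edge.
- igniter (a joint): travel of the hob's spring-loaded igniter button: 0 when up, 0.006 m when fully down, which takes about 5 N.
- igniter_top (a point): centre of the top face of the igniter button: a white round button 24 mm across in a black collar 40 mm across, on the hob's top plate near its front right corner; its top is 22 mm above the plate, the collar's 12 mm, so it goes down to 16 mm.
- mat: flat white plastic draining mat (fixed), 130 mm by 740 mm, 4 mm thick, long side along y. Origin under its centre, on the table.
- shaker: glass shaker with steel top, 48 mm across, 91 mm high, left of the hob; origin under its centre. Not to be moved.
- tin: food tin, 74 mm across, 100 mm high, left of the hob; origin under its centre. Not to be moved.
- oil: green oil bottle, 68 mm across, 240 mm high, right of the hob; origin under its centre. Not to be moved.
Mind the look-alikes: they are no part of the job. What is meant by the part that bears gauge_grip is not blue, and is the larger of those in its own colour.

How it is judged:
By the outcome, as a careful person would: the job done as asked, in the order asked, and still so for the second after the job is handed in, with the robot touching nothing.
Of cap1, cap2, cap3 only 2 to 3 are there at a start; the rules pass over those that are not, and their reading is None.
At some moment in a run one of gauge, cap1, cap2, cap3 may be knocked a few centimetres aside while the robot is not near it.
It also fails if it takes over 210 s, if anything falls off the work surface, if the arm or the gripper's body presses on something with over 40 N, if the wrist force passes 120 N, or if a joint passes its speed limit or range.

## Working session

There is one attempt and no reset: what is moved stays moved. The work goes in short steps, Python scripts to look and compute and a tool call to move; the robot and the scene stay as the last step left them, time stands still between calls to the robot, and variables do not carry over. Pictures are saved under pics/ and viewed, at most 14 in all, crops included, and the job is handed in when it is done.

Besides the shell and the picture viewer there is one more tool, called after "Call:" as a command line: name --pt "numbers of a row" for each row, then --argument value for the rest. carry_out: Moves the arm, as the interface text tells. Its arguments: {"type":"object","properties":{"motion":{"type":"array","items":{"type":"array","items":{"type":"number"}}}},"required":["motion"]}

```bash
ls; mkdir -p pics
cat > h.py <<'E'
import numpy as np,cv2
from bench import observe,camera,camera_params,sign_off,grasp_offset
def snap(n,f=None):
    im,d=camera(n)
    if f: cv2.imwrite('pics/'+f,im[:,:,::-1])
    return im,d
def world(n,u,v,d):
    p=camera_params(n);T=np.linalg.inv(p['camera_from_world'])
    u,v,d=map(np.asarray,(u,v,d))
    c=np.stack([(u-p['cx'])/p['fx']*d,(v-p['cy'])/p['fy']*d,d,np.ones_like(d)],-1)
    return (c@T.T)[...,:3]
def cloud(n,d):
    v,u=np.mgrid[0:d.shape[0],0:d.shape[1]]
    return world(n,u,v,d.astype(float))
def onplane(n,u,v,z):
    a=world(n,u,v,0.0);b=world(n,u,v,1.0);s=(z-a[2])/(b[2]-a[2]);return a+s*(b-a)
def pix(n,P):
    p=camera_params(n);c=np.r_[P,1]@p['camera_from_world'].T
    return c[0]/c[2]*p['fx']+p['cx'],c[1]/c[2]*p['fy']+p['cy']
E
python3 - <<'E'
from h import *
print(observe(),grasp_offset)
for n in('scene','top'):
    im,d=snap(n,n+'0.png');np.save(n+'_d.npy',d);np.save(n+'_i.npy',im);p=camera_params(n);print(n,p['fx'],np.linalg.inv(p['camera_from_world']).round(3).tolist())
E
```

```text
pics
{'t': 0.0, 'joints': array([ 1.01489636e+00,  8.79308586e-02,  1.37220648e+00,  2.95175917e-06,
        1.68359582e+00, -1.03124603e-01]), 'joint_vel': array([-0.00057508, -0.00139768,  0.00047566, -0.00245003, -0.00093078,
        0.00019237]), 'joint_efforts': array([-1.00269172e-03, -3.40188468e+01, -3.02425683e+01,  7.13609112e-02,
        3.32752231e-02, -1.65902447e-04]), 'eef_pos': array([0.24033682, 0.49411673, 0.2043416 ]), 'tool_rot': array([-3.13946382e+00, -2.23265655e-04,  2.68881739e+00]), 'contact_force': array([-0.24584407,  0.85276628, -0.29998701]), 'ft_torque': array([-0.05531649, -0.02642356, -0.01510478]), 'grasp_force': 0.0, 'gripper_width': 0.09452948771094119} 0.0188
scene 494.07268313331997 [[-0.453, 0.721, -0.525, 1.363], [0.892, 0.374, -0.256, 0.524], [0.012, -0.584, -0.812, 1.48], [0.0, 0.0, 0.0, 1.0]]
top 390.61555425009783 [[0.006, -0.986, 0.165, 0.241], [-1.0, -0.009, -0.019, 0.076], [0.02, -0.165, -0.986, 1.31], [0.0, 0.0, 0.0, 1.0]]
```

View pics/top0.png

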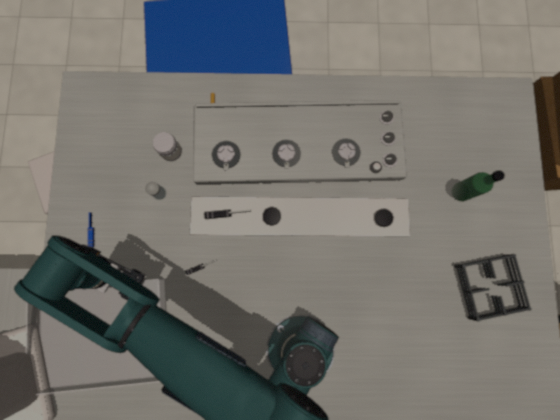

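View pics/scene0.png

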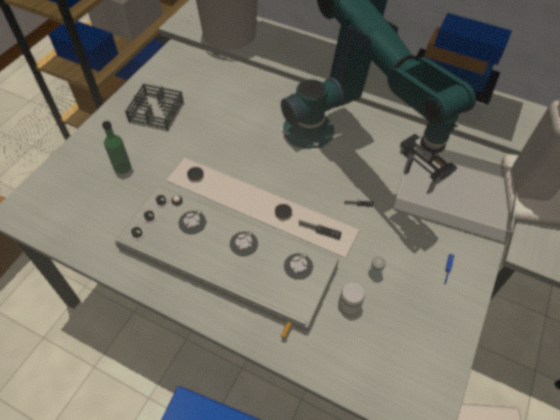

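Top view: two caps on the mat at (271,216) and (383,217), burners at (227,153), (287,152), (347,151), igniter at (376,167). Gauge candidates are the black tool on the mat (217,214), a smaller black one at (197,267), a blue one at (91,232) and an orange one at (213,98). The one on the mat fits because it is black and the larger. I'll confirm with a crop.

Run:
```python
from h import *
im=np.load('top_i.npy');d=np.load('top_d.npy')
c=cv2.resize(im[95:245,185:415],None,fx=3.4,fy=3.4,interpolation=cv2.INTER_CUBIC)
cv2.imwrite('pics/crop1.png',c[:,:,::-1])
for n in('top','scene'):
    P=cloud(n,np.load(n+'_d.npy'));z=P[...,2]
    D=np.load(n+'_d.npy')
    m=(z>.045)&(z<.062)&(P[...,0]>.3)&(P[...,0]<.9)&(abs(P[...,1])<.6)&(D>0)
    k,lab,st,ce=cv2.connectedComponentsWithStats(m.astype(np.uint8));i=1+st[1:,4].argmax()
    q=P[lab==i][:,:2];r=cv2.minAreaRect(q.astype(np.float32));print(n,'hob',len(q),r,np.median(z[lab==i]))
    # raised blobs on hob / mat
    for nm,lo,hi,xm in(('hobup',.064,.09,(.3,.9)),('mat',.012,.04,(.3,.9))):
        m=(z>lo)&(z<hi)&(P[...,0]>.3)&(P[...,0]<.9)&(abs(P[...,1])<.6)&(D>0)
        k,lab,st,ce=cv2.connectedComponentsWithStats(m.astype(np.uint8))
        for i in range(1,k):
            if st[i,4]>8: print(n,nm,st[i],P[lab==i].mean(0).round(4),P[lab==i].min(0).round(3),P[lab==i].max(0).round(3))
```

```text
top hob 14189 ((0.6754890084266663, 0.007067233324050903), (0.2678523659706116, 0.7103792428970337), 1.6184732913970947) 0.054688290941563134
top hobup [196 100 203   8 686] [0.8044 0.0114 0.0681] [ 0.786 -0.331  0.064] [0.821 0.353 0.077]
top hobup [382 111  11  11  95] [ 0.7612 -0.2894  0.0736] [ 0.744 -0.307  0.064] [ 0.779 -0.272  0.081]
top hobup [383 132  12  11  96] [ 0.6872 -0.2913  0.0735] [ 0.67  -0.311  0.064] [ 0.705 -0.274  0.081]
top hobup [155 136  23  21  94] [0.6316 0.43   0.0788] [0.615 0.41  0.064] [0.675 0.473 0.09 ]
top hobup [336 142  20  21 208] [ 0.6364 -0.1489  0.0709] [ 0.6   -0.18   0.064] [ 0.671 -0.116  0.08 ]
top hobup [217 145  19  17 197] [0.6257 0.2498 0.0708] [0.599 0.219 0.064] [0.652 0.277 0.08 ]
top hobup [277 144  19  17 198] [0.6319 0.0506 0.0709] [0.606 0.02  0.064] [0.658 0.079 0.08 ]
top hobup [385 153  11  12  98] [ 0.6121 -0.2935  0.0741] [ 0.596 -0.31   0.064] [ 0.632 -0.278  0.079]
top hobup [370 161  12  12 101] [ 0.5851 -0.2446  0.0708] [ 0.568 -0.265  0.064] [ 0.606 -0.227  0.08 ]
top hobup [224 162   4   5  10] [0.588  0.2486 0.0699] 
[... 2556 characters left out ...]
1 0.355 0.075]
scene mat [112 160  19  13  99] [ 0.5376 -0.5339  0.0252] [ 0.499 -0.574  0.012] [ 0.56  -0.518  0.04 ]
scene mat [187 167  17  14 175] [ 0.4302 -0.2786  0.0209] [ 0.397 -0.31   0.012] [ 0.461 -0.245  0.033]
scene mat [275 204  17  15 208] [0.4321 0.0974 0.0206] [0.398 0.065 0.013] [0.464 0.129 0.03 ]
scene mat [299 219  43  21 266] [0.4403 0.2554 0.0231] [0.419 0.166 0.012] [0.454 0.322 0.039]
scene mat [116 245 193  94 648] [0.8179 0.0683 0.0288] [ 0.797 -0.341  0.012] [0.857 0.365 0.04 ]
scene mat [368 267  15  12  68] [0.5245 0.4789 0.025 ] [0.509 0.457 0.012] [0.532 0.501 0.04 ]
scene mat [338 301  23  15  85] [0.685  0.4485 0.0264] [0.663 0.41  0.012] [0.694 0.483 0.04 ]
```

View pics/crop1.png

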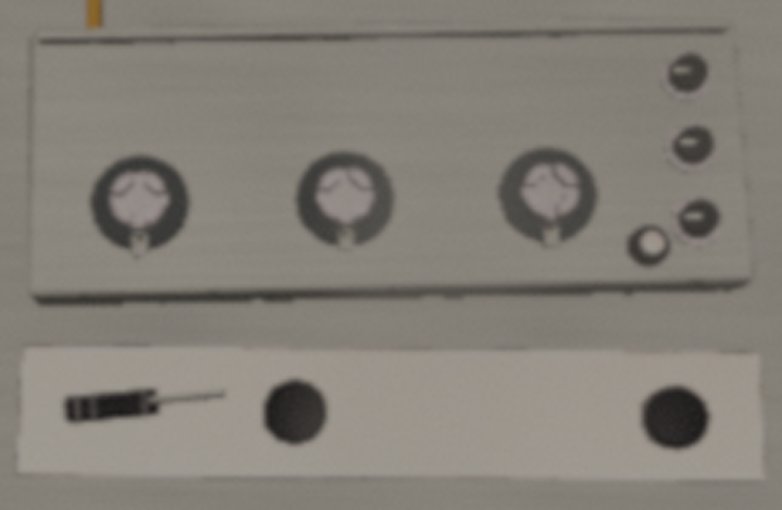

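The crop confirms it: the gauge is the black tool on the mat (handle at crop (110,405), blade to (225,394)), larger than the small black one. Two caps are present, at crop (295,411) and (675,417). Next I fit circles at sub-pixel accuracy in both cameras.

```bash
cat >> h.py <<'E'
from scipy.optimize import minimize
from scipy.ndimage import map_coordinates
def circ(n,im,x,y,z,r,sign,angs=(0,360)):
    """refine centre of horizontal circle; sign=+1 brighter outside; angs in world deg"""
    g=cv2.GaussianBlur(im.astype(np.float32).mean(2),(0,0),.6)
    p=camera_params(n);M=p['camera_from_world']
    th=np.radians(np.arange(*angs,3.))
    def samp(x,y,r):
        P=np.stack([x+r*np.cos(th),y+r*np.sin(th),0*th+z,1+0*th],1)@M.T
        return map_coordinates(g,[P[:,1]/P[:,2]*p['fy']+p['cy'],P[:,0]/P[:,2]*p['fx']+p['cx']],order=1)
    def f(q): 
        dd=sign*(samp(*q,r+.004)-samp(*q,r-.004));return -np.clip(dd,-10,60).mean()
    best=min((minimize(f,[x+a,y+b],method='Nelder-Mead',options=dict(initial_simplex=[[x+a,y+b],[x+a+.004,y+b],[x+a,y+b+.004]])) for a in(-.003,.003) for b in(-.003,.003)),key=lambda s:s.fun)
    return best.x.round(4),round(-best.fun,1)
def gauge(n,im,d):
    P=cloud(n,d);x,y=P[...,0],P[...,1]
    m=(im.max(2)<70)&(x>.36)&(x<.5)&(d>0)&(P[...,2]<.05)
    k,lab,st,ce=cv2.connectedComponentsWithStats(m.astype(np.uint8))
    return [(st[i,4],tuple(ce[i].round(1)),cv2.minAreaRect(np.array([onplane(n,u,v,.022)[:2] for v,u in zip(*np.where(lab==i))],np.float32))) for i in range(1,k) if st[i,4]>40]
E
python3 - <<'E'
from h import *
for n in('top','scene'):
    im=np.load(n+'_i.npy');d=np.load(n+'_d.npy')
    for nm,a in dict(capA=(.428,.097,.022,.032,1),capB=(.427,-.278,.022,.032,1),L=(.628,.249,.061,.048,1),M=(.633,.05,.061,.048,1),R=(.638,-.149,.061,.048,1),ign=(.588,-.245,.077,.012,-1)).items():
        print(n,nm,*circ(n,im,*a))
    for g in gauge(n,im,d): print(g)
E
```

```text
top capA [0.4265 0.0977] 60.0
top capB [ 0.424 -0.277] 60.0
top L [0.6241 0.2489] 49.2
top M [0.6308 0.0493] 41.1
top R [ 0.6374 -0.1494] 38.5
top ign [ 0.5848 -0.2458] 46.0
(np.int32(43), (np.float64(459.7), np.float64(197.9)), ((0.4916206896305084, -0.5433638095855713), (0.042107343673706055, 0.01590065285563469), 62.906776428222656))
(np.int32(230), (np.float64(271.1), np.float64(215.7)), ((0.42496830224990845, 0.09730543196201324), (0.053794920444488525, 0.05328473448753357), 0.5463180541992188))
(np.int32(238), (np.float64(383.3), np.float64(217.4)), ((0.425021767616272, -0.2789822518825531), (0.054063353687524796, 0.05778318643569946), 0.49500414729118347))
(np.int32(143), (np.float64(217.1), np.float64(214.0)), ((0.4303513169288635, 0.2752855122089386), (0.02064432203769684, 0.08301552385091782), 5.0130696296691895))
scene capA [0.4344 0.098 ] 55.1
scene capB [ 0.4315 -0.2768] 52.5
scene L [0.6305 0.2495] 44.8
scene M [0.6365 0.0501] 42.2
scene R [ 0.6433 -0.1491] 40.3
scene ign [ 0.5925 -0.2449] 36.4
(np.int32(115), (np.float64(194.9), np.float64(173.4)), ((0.43091851472854614, -0.2774839401245117), (0.05050376057624817, 0.04730807989835739), 42.164825439453125))
(np.int32(131), (np.float64(282.9), np.float64(211.1)), ((0.4356999099254608, 0.09719909727573395), (0.048438914120197296, 0.04706933721899986), 26.934316635131836))
(np.int32(93), (np.float64(326.8), np.float64(231.8)), ((0.4406106472015381, 0.2753308117389679), (0.022457530722022057, 0.08392927050590515), 5.340228080749512))
```

Call:
carry_out --pt "0 0 0 0 0 0.125 0" --pt "0 0 0 0 0 0.125 0" --pt "0 0 0 0 0 0.125 0" --pt "0 0 0 0 0 0.125 0" --pt "0 0 0 0 0 0.125 0" --pt "0 0 0 0 0 0.125 0" --pt "0 0 0 0 0 0.125 0" --pt "0 0 0 0 0 0.125 0" --pt "0 0 0 0 0 0.118 0" --pt "0 0 0 0 0 0 0"

```text
t: 0.93
eef_pos: [0.2405, 0.4943, 0.2048]
tool_rot: [-3.141, 0.001, 1.569]
contact_force: [-0.9, -0.1, 0.4]
gripper_width: 0.0942
grasp_force: 0.0
```

Call:
carry_out --pt "-0.0396 0.019 0 0 0 0 0" --pt "-0.0396 0.019 0 0 0 0 0" --pt "-0.0396 0.019 0 0 0 0 0" --pt "-0.0396 0.019 0 0 0 0 0" --pt "-0.0396 0.019 0 0 0 0 0" --pt "-0.0396 0.019 0 0 0 0 0" --pt "-0.0396 0.019 0 0 0 0 0" --pt "-0.0396 0.019 0 0 0 0 0" --pt "-0.0396 0.019 0 0 0 0 0" --pt "-0.0396 0.019 0 0 0 0 0"

```text
t: 1.77
eef_pos: [0.4211, 0.117, 0.2054]
tool_rot: [3.141, -0.0, 1.574]
contact_force: [1.1, 0.8, 0.1]
gripper_width: 0.0938
grasp_force: 0.0
```

Call:
carry_out --pt "0 0 0.03 0 0 0 0" --pt "0 0 0.03 0 0 0 0" --pt "0 0 0.03 0 0 0 0" --pt "0 0 0 0 0 0 0" --pt "0 0 0 0 0 0 0"

```text
t: 2.18
eef_pos: [0.4194, 0.1186, 0.114]
tool_rot: [-3.137, 0.001, 1.573]
contact_force: [-0.4, -0.4, 0.8]
gripper_width: 0.0941
grasp_force: 0.0
```

Call:
carry_out --pt "-0.0103 0.0053 0 0 0 0 0" --pt "-0.0103 0.0053 0 0 0 0 0" --pt "0 0 0.03 0 0 0 0" --pt "0 0 0.03 0 0 0 0" --pt "0 0 0.025 0 0 0 0" --pt "0 0 0.015 0 0 0 0" --pt "0 0 0.006 0 0 0 0" --pt "0 0 0 0 0 0 0" --pt "0 0 0 0 0 0 0"

```text
t: 2.93
eef_pos: [0.4331, 0.0984, 0.0113]
tool_rot: [3.139, -0.0, 1.571]
contact_force: [0.2, 0.8, 0.8]
gripper_width: 0.094
grasp_force: 0.0
```

Call:
carry_out --pt "0 0 0 0 0 0 60" --pt "0 0 0 0 0 0 70" --pt "0 0 0 0 0 0 80" --pt "0 0 0 0 0 0 90" --pt "0 0 0 0 0 0 100" --pt "0 0 0 0 0 0 110" --pt "0 0 0 0 0 0 110" --pt "0 0 0 0 0 0 110"

```text
t: 3.6
eef_pos: [0.431, 0.0984, 0.0099]
tool_rot: [-3.141, -0.0, 1.571]
contact_force: [-3.4, -0.0, 5.9]
gripper_width: 0.0628
grasp_force: 30.0
```

```bash
python3 -c "
from h import *
o=observe();print(o['eef_pos'],o['tool_rot'],o['gripper_width'],o['grasp_force'],o['contact_force'])"
```

```text
[0.43104502 0.09838902 0.00985193] [-3.14060439e+00 -9.24665516e-05  1.57090061e+00] 0.06277118495926208 30.001358091831207 [-3.38609092 -0.03843419  5.85659145]
```

Call:
carry_out --pt "0 0 0 0 0 0 0" --pt "0 0 0 0 0 0 0" --pt "0 0 0 0 0 0 0" --pt "0 0 0 0 0 0 0"

```text
t: 3.93
eef_pos: [0.4317, 0.0983, 0.0093]
tool_rot: [3.141, -0.0, 1.571]
contact_force: [-0.1, -0.5, 0.3]
gripper_width: 0.0863
grasp_force: 0.0
```

```bash
python3 -c "
from h import *
for k in range(6):
  o=observe();print(o['eef_pos'].round(4),o['gripper_width'].round(4),o['contact_force'].round(1)); im,d=snap('scene' if k%2 else 'top','a%d.png'%k if k<2 else None)
  if k<2: n=['top','scene'][k];print(circ(n,im,.431,.098,.022,.032,1))
"
```

```text
Traceback (most recent call last):
AttributeError: 'float' object has no attribute 'round'
```

```bash
cat >> h.py <<'E'
def avg(k=6):
    L=[]
    for i in range(k):
        o=observe();L.append(np.r_[o['eef_pos'],o['tool_rot'][2],o['gripper_width'],o['contact_force']]);camera('top')
    L=np.array(L);print('n',k,'mean',L.mean(0).round(4).tolist(),'std',L.std(0).round(4)[:3]);return L.mean(0)
E
python3 -c "
from h import *
avg(8)
im,d=snap('scene');print(circ('scene',im,.433,.098,.022,.032,1))"
```

```text
n 8 mean [0.4316, 0.0983, 0.0094, 1.5708, 0.0923, -0.0353, -0.1209, -0.1392] std [0.0001 0.     0.0001]
(array([0.437 , 0.0955]), np.float64(19.8))
```

Call:
carry_out --pt "0 0 0 0 0 -0.125 0" --pt "0 0 0 0 0 -0.125 0" --pt "0 0 0 0 0 -0.125 0" --pt "0 0 0 0 0 -0.125 0" --pt "0 0 0 0 0 -0.125 0" --pt "0 0 0 0 0 -0.125 0" --pt "0 0 0 0 0 -0.125 0" --pt "0 0 0 0 0 -0.125 0" --pt "0 0 0 0 0 -0.125 0" --pt "0 0 0 0 0 -0.125 0"

```text
t: 5.22
eef_pos: [0.4315, 0.0983, 0.0095]
tool_rot: [3.141, 0.0, 2.827]
contact_force: [0.2, -0.3, -0.4]
gripper_width: 0.0939
grasp_force: 0.0
```

Call:
carry_out --pt "0 0 0 0 0 -0.125 0" --pt "0 0 0 0 0 -0.125 0" --pt "0 0 0 0 0 -0.07 0" --pt "0 0 0 0 0 0 0" --pt "0 0 0 0 0 0 60" --pt "0 0 0 0 0 0 80" --pt "0 0 0 0 0 0 90" --pt "0 0 0 0 0 0 100" --pt "0 0 0 0 0 0 110" --pt "0 0 0 0 0 0 110"

```text
t: 6.05
eef_pos: [0.4315, 0.0982, 0.0095]
tool_rot: [-3.141, 0.0, 3.141]
contact_force: [-0.3, -0.3, 0.8]
gripper_width: 0.0628
grasp_force: 30.0
```

```bash
python3 -c "
from h import *
avg(5)"
```

```text
n 5 mean [0.4315, 0.0982, 0.0095, 3.1406, 0.0629, 0.1479, -1.0209, -0.0331] std [0. 0. 0.]
```

Call:
carry_out --pt "0 0 0 0 0 0 0" --pt "0 0 0 0 0 0 0" --pt "0 0 0 0 0 0 0" --pt "0 0 0 0 0 0 0" --pt "0 0 -0.03 0 0 0 0" --pt "0 0 -0.03 0 0 0 0" --pt "0 -0.04 -0.03 0 0 0 0" --pt "0 -0.04 0 0 0 0 0" --pt "0 -0.04 0 0 0 0 0" --pt "0 -0.04 0 0 0 0 0"

```text
t: 7.13
eef_pos: [0.4317, -0.0563, 0.0956]
tool_rot: [-3.141, 0.003, -3.141]
contact_force: [0.6, 0.7, 0.0]
gripper_width: 0.0943
grasp_force: 0.0
```

Call:
carry_out --pt "0 -0.04 0 0 0 0 0" --pt "0 -0.04 0 0 0 0 0" --pt "0 -0.04 0 0 0 0 0" --pt "0 -0.04 0 0 0 0 0" --pt "0 -0.04 0 0 0 0 0" --pt "0 -0.016 0 0 0 0 0" --pt "0 0 0 0 0 0 0" --pt "0 0 0 0 0 0 0" --pt "0 0 0 0 0 0 0"

```text
t: 7.88
eef_pos: [0.4311, -0.27, 0.0942]
tool_rot: [3.14, -0.0, 3.141]
contact_force: [0.8, 0.9, -0.3]
gripper_width: 0.094
grasp_force: 0.0
```

```bash
python3 -c "
from h import *
avg(3)
for n in('top','scene'):
  im,d=snap(n,n+'1.png');print(n,circ(n,im,.430,.098,.022,.032,1))
  for nm,a in dict(capB=(.427,-.278,.022,.032,1),L=(.628,.249,.061,.048,1),M=(.633,.05,.061,.048,1),R=(.638,-.149,.061,.048,1)).items():
        print(n,nm,*circ(n,im,*a))
  for g in gauge(n,im,d): print(g)
"
```

```text
n 3 mean [0.4312, -0.2697, 0.0943, -1.0468, 0.0941, 0.2591, 0.1489, 0.1973] std [0.0001 0.0002 0.0001]
top (array([0.429, 0.1  ]), np.float64(60.0))
top capB [ 0.4311 -0.2889] 15.8
top L [0.6241 0.2488] 51.0
top M [0.6308 0.0493] 42.8
top R [ 0.6374 -0.1494] 40.2
(np.int32(219), (np.float64(270.6), np.float64(214.8)), ((0.4283198118209839, 0.09902791678905487), (0.05383951961994171, 0.04999179765582085), 0.5224932432174683))
(np.int32(119), (np.float64(218.1), np.float64(214.0)), ((0.4308217465877533, 0.2705017924308777), (0.019763406366109848, 0.07321535795927048), 6.317843437194824))
(np.int32(50), (np.float64(389.5), np.float64(220.1)), ((0.41563719511032104, -0.2998259365558624), (0.015130162239074707, 0.03864648938179016), 52.059749603271484))
scene (array([0.4382, 0.0998]), np.float64(56.4))
scene capB [ 0.4301 -0.2785] 45.4
scene L [0.6304 0.2494] 46.0
scene M [0.6365 0.0501] 43.5
scene R [ 0.6433 -0.1491] 41.7
(np.int32(131), (np.float64(194.6), np.float64(173.7)), ((0.43216580152511597, -0.2784525752067566), (0.054466091096401215, 0.04924087971448898), 31.990520477294922))
(np.int32(141), (np.float64(282.7), np.float64(211.7)), ((0.4350482225418091, 0.0985783189535141), (0.04834930598735809, 0.05022285133600235), 27.36752700805664))
(np.int32(84), (np.float64(326.5), np.float64(231.8)), ((0.4413048028945923, 0.27500540018081665), (0.02113589458167553, 0.08315206319093704), 5.340195655822754))
```

```bash
sed -i 's/np.clip(dd,-10,60)/np.clip(dd,-10,250)/' h.py; python3 -c "
from h import *
for n in('top','scene'):
 for k in(0,1):
  im=cv2.imread('pics/%s%d.png'%(n,k))
  for nm,a in dict(capA=(.430,.098,.022,.032,1),capB=(.429,-.278,.022,.032,1),L=(.628,.249,.061,.048,1),M=(.633,.05,.061,.048,1),R=(.638,-.149,.061,.048,1)).items():
        print(n,k,nm,*circ(n,im,*a))
"
```

```text
top 0 capA [0.4258 0.0962] 73.3
top 0 capB [ 0.4236 -0.2778] 77.1
top 0 L [0.6241 0.2489] 49.2
top 0 M [0.6308 0.0493] 41.1
top 0 R [ 0.6374 -0.1494] 38.5
top 1 capA [0.4289 0.0977] 76.0
top 1 capB [ 0.427  -0.2806] 17.5
top 1 L [0.6241 0.2489] 51.0
top 1 M [0.6308 0.0493] 42.8
top 1 R [ 0.6374 -0.1494] 40.2
scene 0 capA [0.4342 0.098 ] 58.5
scene 0 capB [ 0.4315 -0.2769] 54.9
scene 0 L [0.6305 0.2495] 44.8
scene 0 M [0.6365 0.0501] 42.2
scene 0 R [ 0.6433 -0.1491] 40.3
scene 1 capA [0.4376 0.0998] 60.8
scene 1 capB [ 0.4305 -0.2785] 47.1
scene 1 L [0.6304 0.2494] 46.0
scene 1 M [0.6365 0.0501] 43.5
scene 1 R [ 0.6433 -0.1491] 41.7
```

Call:
carry_out --pt "0.0056 -0.0088 0.03 0 0 0 0" --pt "0 0 0.025 0 0 0 0" --pt "0 0 0.02 0 0 0 0" --pt "0 0 0.01 0 0 0 0" --pt "0 0 0 0 0 0 60" --pt "0 0 0 0 0 0 80" --pt "0 0 0 0 0 0 100" --pt "0 0 0 0 0 0 110" --pt "0 0 0 0 0 0 110" --pt "0 0 0 0 0 0 110"

```text
t: 8.97
eef_pos: [0.4266, -0.2804, 0.011]
tool_rot: [-3.14, 0.002, 3.141]
contact_force: [-0.2, 1.1, 4.0]
gripper_width: 0.0632
grasp_force: 30.0
```

```bash
python3 -c "
from h import *
avg(2)"
```

```text
n 2 mean [0.4265, -0.2804, 0.011, 3.1408, 0.0631, -0.039, 0.6968, 4.1215] std [0. 0. 0.]
```

Call:
carry_out --pt "0 0 0 0 0 0 0" --pt "0 0 0 0 0 0 0" --pt "0 0 0 0 0 0 0" --pt "0 0 0 0 0 0.125 0" --pt "0 0 0 0 0 0.125 0" --pt "0 0 0 0 0 0.125 0" --pt "0 0 0 0 0 0.125 0" --pt "0 0 0 0 0 0.125 0" --pt "0 0 0 0 0 0.125 0" --pt "0 0 0 0 0 0.125 0"

```text
t: 9.9
eef_pos: [0.4251, -0.2795, 0.0088]
tool_rot: [-3.141, -0.001, 2.26]
contact_force: [-0.5, -0.3, -0.1]
gripper_width: 0.0939
grasp_force: 0.0
```

Call:
carry_out --pt "0 0 0 0 0 0.125 0" --pt "0 0 0 0 0 0.125 0" --pt "0 0 0 0 0 0.125 0" --pt "0 0 0 0 0 0.125 0" --pt "0 0 0 0 0 0.125 0" --pt "0 0 0 0 0 0.07 0" --pt "0 0 0 0 0 0 60" --pt "0 0 0 0 0 0 80" --pt "0 0 0 0 0 0 100" --pt "0 0 0 0 0 0 110"

```text
t: 10.73
eef_pos: [0.4255, -0.2797, 0.0093]
tool_rot: [-3.141, -0.0, 1.572]
contact_force: [0.2, 0.0, 0.0]
gripper_width: 0.0705
grasp_force: 0.0
```

Call:
carry_out --pt "0 0 0 0 0 0 120" --pt "0 0 0 0 0 0 120" --pt "0 0 0 0 0 0 120"

```text
t: 10.98
eef_pos: [0.4255, -0.2798, 0.0094]
tool_rot: [-3.141, -0.0, 1.571]
contact_force: [-0.8, -0.2, -0.5]
gripper_width: 0.0626
grasp_force: 30.0
```

```bash
python3 -c "
from h import *
avg(2)"
```

```text
n 2 mean [0.4255, -0.2798, 0.0094, 1.571, 0.063, -0.4006, -0.385, -0.2279] std [0. 0. 0.]
```

Call:
carry_out --pt "0 0 -0.02 0 0 0 120" --pt "0 0 -0.04 0 0 0 120" --pt "0 0 -0.04 0 0 0 120" --pt "0.0216 0.0357 0 0 0 0 120" --pt "0.0216 0.0357 0 0 0 0 120" --pt "0.0216 0.0357 0 0 0 0 120" --pt "0.0216 0.0357 0 0 0 0 120" --pt "0.0216 0.0357 0 0 0 0 120" --pt "0.0216 0.0357 0 0 0 0 120"

```text
t: 11.83
eef_pos: [0.6407, -0.149, 0.1089]
tool_rot: [-3.141, -0.0, 1.571]
contact_force: [-0.0, -0.6, -1.4]
gripper_width: 0.063
grasp_force: 30.0
```

Call:
carry_out --pt "0 0 0 0 0 0.125 120" --pt "0 0 0 0 0 0.125 120" --pt "0 0 0 0 0 0.125 120" --pt "0 0 0 0 0 0.125 120" --pt "0 0 0 0 0 0.125 120" --pt "0 0 0 0 0 0.125 120" --pt "0 0 0 0 0 0.125 120" --pt "0 0 0 0 0 0.125 120" --pt "0 0 0 0 0 0.125 120" --pt "0 0 0 0 0 0.125 120"

```text
t: 12.67
eef_pos: [0.6391, -0.1502, 0.1086]
tool_rot: [-3.141, 0.001, 0.315]
contact_force: [0.3, -0.1, -2.2]
gripper_width: 0.0632
grasp_force: 30.0
```

Call:
carry_out --pt "0 0 0 0 0 0.125 120" --pt "0 0 0 0 0 0.125 120" --pt "0 0 0 0 0 0.038 120" --pt "0 0 0 0 0 0 120" --pt "0 0 0 0 0 0 120" --pt "0 0 0 0 0 0 120"

```text
t: 13.17
eef_pos: [0.6393, -0.1503, 0.1091]
tool_rot: [-3.141, 0.001, 0.034]
contact_force: [-0.3, -0.3, -1.9]
gripper_width: 0.0631
grasp_force: 30.0
```

```bash
python3 -c "
from h import *
avg(3)
for n in('top','scene'):
  im,d=snap(n,n+'2.png')
  for nm,a in dict(capA=(.430,.098,.022,.032,1),M=(.633,.05,.061,.048,1),ign=(.588,-.245,.077,.012,-1)).items(): print(n,nm,*circ(n,im,*a))
"
```

```text
n 3 mean [0.6394, -0.1503, 0.1092, 0.0337, 0.0632, 0.2791, -0.1783, -1.4961] std [0.     0.     0.0001]
top capA [0.429 0.098] 72.4
top M [0.6308 0.0493] 44.7
top ign [ 0.582  -0.2826] 21.5
scene capA [0.4382 0.1003] 55.1
scene M [0.6366 0.0502] 45.8
scene ign [ 0.5761 -0.2251] 17.7
```

Call:
carry_out --pt "0 0 0.015 0 0 0 120" --pt "0 0 0.01 0 0 0 120" --pt "0 0 0.002 0 0 0 120" --pt "0 0 0 0 0 0 120" --pt "0 0 0 0 0 0 120"

```text
t: 13.83
eef_pos: [0.6393, -0.1504, 0.0822]
tool_rot: [-3.141, 0.001, 0.033]
contact_force: [0.5, -0.0, -1.7]
gripper_width: 0.0631
grasp_force: 30.0
```

Call:
carry_out --pt "0 0 0.001 0 0 0 120" --pt "0 0 0.001 0 0 0 120" --pt "0 0 0.001 0 0 0 120" --pt "0 0 0 0 0 0 120"

```text
t: 14.17
eef_pos: [0.6395, -0.1504, 0.0796]
tool_rot: [-3.142, -0.0, 0.033]
contact_force: [0.0, -0.6, -1.1]
gripper_width: 0.0629
grasp_force: 30.0
```

Call:
carry_out --pt "0 0 0.001 0 0 0 120" --pt "0 0 0.001 0 0 0 120" --pt "0 0 0 0 0 0 120"

```text
t: 14.42
eef_pos: [0.6393, -0.1503, 0.0772]
tool_rot: [-3.141, 0.0, 0.033]
contact_force: [-0.2, 0.3, -1.9]
gripper_width: 0.0631
grasp_force: 30.0
```

Call:
carry_out --pt "0 0 0.001 0 0 0 120" --pt "0 0 0 0 0 0 120" --pt "0 0 0 0 0 0 120"

```text
t: 14.67
eef_pos: [0.6394, -0.1504, 0.0763]
tool_rot: [-3.141, 0.0, 0.033]
contact_force: [0.6, 0.4, -2.7]
gripper_width: 0.0631
grasp_force: 30.0
```

Call:
carry_out --pt "0 0 0.001 0 0 0 120" --pt "0 0 0 0 0 0 120" --pt "0 0 0 0 0 0 120"

```text
t: 14.92
eef_pos: [0.6395, -0.1504, 0.0755]
tool_rot: [-3.142, -0.0, 0.033]
contact_force: [-0.9, -0.2, -1.4]
gripper_width: 0.0632
grasp_force: 30.0
```

Call:
carry_out --pt "0 0 0.0005 0 0 0 120" --pt "0 0 0 0 0 0 120" --pt "0 0 0 0 0 0 120"

```text
t: 15.17
eef_pos: [0.6395, -0.1503, 0.0754]
tool_rot: [3.142, -0.0, 0.033]
contact_force: [-1.0, 1.2, 0.1]
gripper_width: 0.0628
grasp_force: 30.0
```

Call:
carry_out --pt "0 0 0.0006 0 0 0 120" --pt "0 0 0 0 0 0.03 120" --pt "0 0 0 0 0 0.03 120" --pt "0 0 0 0 0 0.03 120" --pt "0 0 0 0 0 0.03 120" --pt "0 0 0 0 0 0 120"

```text
t: 15.67
eef_pos: [0.6402, -0.1507, 0.0754]
tool_rot: [3.141, -0.002, -0.088]
contact_force: [-1.2, -0.7, 3.2]
gripper_width: 0.0627
grasp_force: 30.0
```

Call:
carry_out --pt "0 0 0 0 0 0.03 120" --pt "0 0 0 0 0 0.03 120" --pt "0 0 0 0 0 0.03 120" --pt "0 0 0 0 0 0.03 120" --pt "0 0 0 0 0 0 120"

```text
t: 16.08
eef_pos: [0.6402, -0.1507, 0.0753]
tool_rot: [3.141, -0.002, -0.207]
contact_force: [0.1, 0.4, 3.8]
gripper_width: 0.0631
grasp_force: 30.0
```

Call:
carry_out --pt "0 0 0 0 0 0.03 120" --pt "0 0 0 0 0 0.03 120" --pt "0 0 0 0 0 0.03 120" --pt "0 0 0 0 0 0.03 120" --pt "0 0 0 0 0 0 120"

```text
t: 16.5
eef_pos: [0.6396, -0.1508, 0.0746]
tool_rot: [3.141, -0.001, -0.327]
contact_force: [-0.9, -0.5, 1.8]
gripper_width: 0.0631
grasp_force: 30.0
```

Call:
carry_out --pt "0 0 0.0006 0 0 0 120" --pt "0 0 0 0 0 0 120" --pt "0 0 0 0 0 0 120"

```text
t: 16.75
eef_pos: [0.6399, -0.1504, 0.0737]
tool_rot: [-3.141, -0.001, -0.327]
contact_force: [1.5, -0.1, -1.5]
gripper_width: 0.0628
grasp_force: 30.0
```

```bash
python3 -c "
from h import *
avg(2);print(observe()['ft_torque'])"
```

```text
n 2 mean [0.6399, -0.1503, 0.0735, -0.3267, 0.0629, 1.5449, -0.7313, -0.8603] std [0.     0.0001 0.0002]
[-0.08055897 -0.31466797 -0.05726321]
```

Call:
carry_out --pt "0 0 0.001 0 0 0 120" --pt "0 0 0.001 0 0 0 120" --pt "0 0 0 0 0 0 120" --pt "0 0 0 0 0 0 120"

```text
t: 17.18
eef_pos: [0.6399, -0.1501, 0.0714]
tool_rot: [-3.141, -0.001, -0.327]
contact_force: [3.9, 0.3, -2.4]
gripper_width: 0.0629
grasp_force: 30.0
```

Call:
carry_out --pt "0 0 0.001 0 0 0 120" --pt "0 0 0.001 0 0 0 120" --pt "0 0 0 0 0 0 120" --pt "0 0 0 0 0 0 120"

```text
t: 17.52
eef_pos: [0.6399, -0.1502, 0.07]
tool_rot: [-3.141, -0.001, -0.327]
contact_force: [4.5, -0.2, 0.0]
gripper_width: 0.0634
grasp_force: 30.0
```

```bash
python3 -c "
from h import *
avg(2);print(observe()['ft_torque'])"
```

```text
n 2 mean [0.6399, -0.1502, 0.07, -0.3272, 0.0631, 4.1388, -0.0164, -0.298] std [0. 0. 0.]
[ 0.11965517 -0.71748403 -0.07684136]
```

Call:
carry_out --pt "0.0008 -0.0003 0 0 0 0 120" --pt "0 0 0.0007 0 0 0 120" --pt "0 0 0 0 0 0 120" --pt "0 0 0 0 0 0 120"

```text
t: 17.95
eef_pos: [0.64, -0.1503, 0.0694]
tool_rot: [3.141, 0.001, -0.327]
contact_force: [0.8, 0.5, 2.8]
gripper_width: 0.0632
grasp_force: 30.0
```

```bash
python3 -c "
from h import *
avg(2);print(observe()['ft_torque'])"
```

```text
n 2 mean [0.64, -0.1503, 0.0694, -0.3271, 0.0631, 0.7105, 0.1459, 2.6742] std [0. 0. 0.]
[ 0.19678925  0.0392133  -0.0567799 ]
```

Call:
carry_out --pt "0.001 -0.0003 -0.0004 0 0 0 120" --pt "0 0 0 0 0 0 120" --pt "0 0 0 0 0 0 120" --pt "0 0 0 0 0 0 120"

```text
t: 18.38
eef_pos: [0.6402, -0.1503, 0.0694]
tool_rot: [3.141, 0.003, -0.327]
contact_force: [-4.0, 0.5, 5.8]
gripper_width: 0.0629
grasp_force: 30.0
```

```bash
python3 -c "
from h import *
avg(2);print(observe()['ft_torque'])"
```

```text
n 2 mean [0.6402, -0.1503, 0.0694, -0.3272, 0.0631, -4.0475, 0.7931, 5.8797] std [0. 0. 0.]
[0.2659981  1.01582888 0.01263763]
```

Call:
carry_out --pt "-0.0005 0.0001 -0.0003 0 0 0 120" --pt "0 0 0 0 0 0 120" --pt "0 0 0 0 0 0 80" --pt "0 0 0 0 0 0 40" --pt "0 0 0 0 0 0 0" --pt "0 0 0 0 0 0 0" --pt "0 0 -0.02 0 0 0 0" --pt "0 0 -0.03 0 0 0 0" --pt "0 0 -0.02 0 0 0 0" --pt "0 0 0 0 0 -0.12 0"

```text
t: 19.32
eef_pos: [0.644, -0.1513, 0.1462]
tool_rot: [3.14, -0.011, -0.205]
contact_force: [0.6, -0.9, 0.5]
gripper_width: 0.0938
grasp_force: 0.0
```

Call:
carry_out --pt "0 0 0 0 0 -0.12 0" --pt "0 0 0 0 0 -0.12 0" --pt "-0.0251 -0.0319 0 0 0 0 0" --pt "-0.0251 -0.0319 0 0 0 0 0" --pt "-0.0251 -0.0319 0 0 0 0 0" --pt "-0.0251 -0.0319 0 0 0 0 0" --pt "-0.0251 -0.0319 0 0 0 0 0" --pt "-0.0251 -0.0319 0 0 0 0 0" --pt "-0.0251 -0.0319 0 0 0 0 0" --pt "-0.0251 -0.0319 0 0 0 0 0"

```text
t: 20.15
eef_pos: [0.4306, 0.0993, 0.1398]
tool_rot: [-3.141, -0.001, 0.032]
contact_force: [0.0, 1.1, -0.2]
gripper_width: 0.094
grasp_force: 0.0
```

Call:
carry_out --pt "0 0 0 0 0 0 0" --pt "0 0 0 0 0 0 0"

```text
t: 20.32
eef_pos: [0.4313, 0.0994, 0.1401]
tool_rot: [3.141, -0.002, 0.037]
contact_force: [0.8, -0.4, 0.4]
gripper_width: 0.0939
grasp_force: 0.0
```

```bash
python3 -c "
from h import *
avg(2)
for n in('top','scene'):
  im,d=snap(n,n+'3.png')
  for nm,a in dict(capA=(.430,.098,.022,.032,1),capBseat=(.640,-.150,.082,.032,1)).items(): print(n,nm,*circ(n,im,*a))
  for g in gauge(n,im,d): print(g)
im=cv2.imread('pics/scene3.png');cv2.imwrite('pics/c3.png',cv2.resize(im[150:290,120:360],None,fx=3.3,fy=3.3,interpolation=cv2.INTER_CUBIC))
"
```

```text
n 2 mean [0.4317, 0.0989, 0.1401, 0.0355, 0.0938, 0.3804, -0.8446, 0.0688] std [0.0004 0.0005 0.    ]
top capA [0.4304 0.098 ] 38.0
top capBseat [ 0.6424 -0.1572] 20.2
(np.int32(43), (np.float64(459.7), np.float64(197.9)), ((0.4916206896305084, -0.5433638095855713), (0.042107343673706055, 0.01590065285563469), 62.906776428222656))
(np.int32(144), (np.float64(216.9), np.float64(214.0)), ((0.4304080307483673, 0.27536541223526), (0.020717846229672432, 0.08305646479129791), 5.79202127456665))
(np.int32(180), (np.float64(271.1), np.float64(217.0)), ((0.41822877526283264, 0.09558170288801193), (0.04027311131358147, 0.0633075162768364), 0.5342793464660645))
scene capA [0.4363 0.0989] 46.5
scene capBseat [ 0.6438 -0.1524] 25.7
(np.int32(161), (np.float64(282.9), np.float64(211.9)), ((0.4376871883869171, 0.09817519783973694), (0.05267244577407837, 0.05421125143766403), 27.3655948638916))
(np.int32(104), (np.float64(326.7), np.float64(231.9)), ((0.4405299723148346, 0.27535027265548706), (0.023572033271193504, 0.08394718170166016), 8.308879852294922))
```

View pics/c3.png

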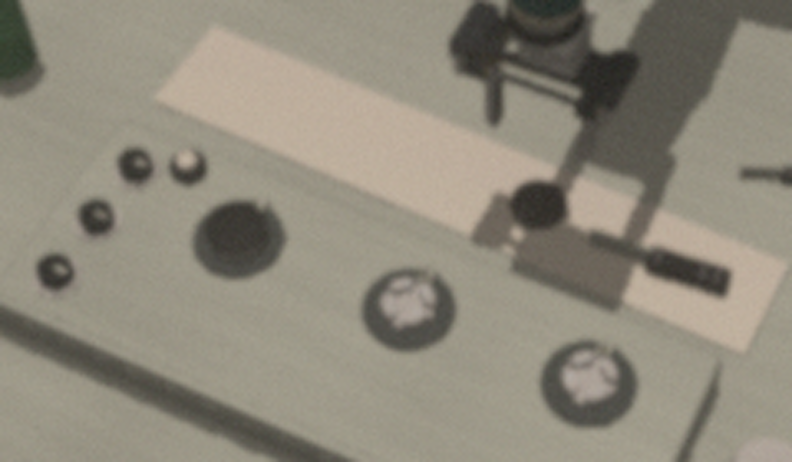

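The scene crop shows cap B flat in its ring on the right burner (238,228) with its electrode free at (266,212). Cap A is still in place below the gripper (540,205), and the gauge is untouched.

Call:
carry_out --pt "-0.0005 0.0007 0.03 0 0 0 0" --pt "0 0 0.03 0 0 0 0" --pt "0 0 0.03 0 0 0 0" --pt "0 0 0.025 0 0 0 0" --pt "0 0 0.0155 0 0 0 0" --pt "0 0 0 0 0 0 60" --pt "0 0 0 0 0 0 80" --pt "0 0 0 0 0 0 100" --pt "0 0 0 0 0 0 120" --pt "0 0 0 0 0 0 120"

```text
t: 21.35
eef_pos: [0.4322, 0.0974, 0.0102]
tool_rot: [-3.141, -0.002, 0.032]
contact_force: [-0.2, 1.2, -0.2]
gripper_width: 0.0641
grasp_force: 0.5
```

Call:
carry_out --pt "0 0 0 0 0 0 120" --pt "0 0 0 0 0 0 120"

```text
t: 21.52
eef_pos: [0.4323, 0.0974, 0.0102]
tool_rot: [3.141, -0.002, 0.033]
contact_force: [1.0, -0.6, 2.5]
gripper_width: 0.0634
grasp_force: 30.0
```

```bash
python3 -c "
from h import *
avg(2)"
```

```text
n 2 mean [0.4322, 0.0974, 0.0102, 0.0328, 0.0633, 0.8978, -0.2323, 2.1114] std [0. 0. 0.]
```

Call:
carry_out --pt "0 0 -0.02 0 0 0 120" --pt "0 0 -0.04 0 0 0 120" --pt "0 0 -0.04 0 0 0 120" --pt "0.0334 0.009 0 0 0 0 120" --pt "0.0334 0.009 0 0 0 0 120" --pt "0.0334 0.009 0 0 0 0 120" --pt "0.0334 0.009 0 0 0 0 120" --pt "0.0334 0.009 0 0 0 0 120" --pt "0.0335 0.0093 0 0 0 0 120" --pt "0 0 0 0 0 0 120"

```text
t: 22.45
eef_pos: [0.6373, 0.0478, 0.1055]
tool_rot: [3.141, 0.002, 0.031]
contact_force: [-0.6, 0.1, -2.5]
gripper_width: 0.063
grasp_force: 30.0
```

Call:
carry_out --pt "0 0 0 0 0 0 120" --pt "0 0 0 0 0 0 120" --pt "0 0 0 0 0 0 120" --pt "0 0 0 0 0 0 120"

```text
t: 22.78
eef_pos: [0.6325, 0.0503, 0.11]
tool_rot: [-3.141, -0.0, 0.034]
contact_force: [-0.8, 0.2, -1.3]
gripper_width: 0.0634
grasp_force: 30.0
```

```bash
python3 -c "
from h import *
avg(2)"
```

```text
n 2 mean [0.6325, 0.0503, 0.1101, 0.0335, 0.0633, -0.3738, 0.4884, -1.4093] std [0.0001 0.     0.0001]
```

Call:
carry_out --pt "0.0019 0.0006 0.015 0 0 0 120" --pt "0 0 0.01 0 0 0 120" --pt "0 0 0.002 0 0 0 120" --pt "0 0 0 0 0 0 120" --pt "0 0 0 0 0 0 120"

```text
t: 23.3
eef_pos: [0.6351, 0.0493, 0.0823]
tool_rot: [-3.141, 0.0, 0.033]
contact_force: [-0.2, 0.6, -0.9]
gripper_width: 0.0635
grasp_force: 30.0
```

Call:
carry_out --pt "0 0 0.001 0 0 0 120" --pt "0 0 0.001 0 0 0 120" --pt "0 0 0.001 0 0 0 120" --pt "0 0 0 0 0 0 120"

```text
t: 23.63
eef_pos: [0.6355, 0.0492, 0.0793]
tool_rot: [-3.142, -0.0, 0.033]
contact_force: [0.7, -0.7, -1.0]
gripper_width: 0.0629
grasp_force: 30.0
```

Call:
carry_out --pt "0 0 0.001 0 0 0 120" --pt "0 0 0.001 0 0 0 120" --pt "0 0 0 0 0 0 120" --pt "0 0 0 0 0 0 120"

```text
t: 23.97
eef_pos: [0.6353, 0.0492, 0.0771]
tool_rot: [-3.142, 0.0, 0.033]
contact_force: [0.2, 0.2, -0.2]
gripper_width: 0.0631
grasp_force: 30.0
```

Call:
carry_out --pt "0 0 0.001 0 0 0 120" --pt "0 0 0 0 0 0 120" --pt "0 0 0 0 0 0 120"

```text
t: 24.22
eef_pos: [0.6354, 0.0492, 0.0763]
tool_rot: [-3.142, -0.0, 0.033]
contact_force: [-0.1, 0.4, -1.8]
gripper_width: 0.0632
grasp_force: 30.0
```

Call:
carry_out --pt "-0.0007 -0.0002 0.0007 0 0 0 120" --pt "0 0 0 0 0 0 120" --pt "0 0 0 0 0 0 120"

```text
t: 24.47
eef_pos: [0.6354, 0.0492, 0.0762]
tool_rot: [3.141, -0.002, 0.033]
contact_force: [0.4, -0.9, 1.0]
gripper_width: 0.0632
grasp_force: 30.0
```

Call:
carry_out --pt "0 0 0.0005 0 0 0 120" --pt "0 0 0 0 0 0 120" --pt "0 0 0 0 0 0 120"

```text
t: 24.72
eef_pos: [0.6354, 0.0492, 0.0762]
tool_rot: [3.141, -0.002, 0.033]
contact_force: [0.4, -0.2, 4.9]
gripper_width: 0.0632
grasp_force: 30.0
```

Call:
carry_out --pt "0 0 0.0005 0 0 0 120" --pt "0 0 0 0 0 0 120" --pt "0 0 0 0 0 0 120"

```text
t: 24.97
eef_pos: [0.6354, 0.0493, 0.0762]
tool_rot: [3.141, -0.002, 0.033]
contact_force: [-0.9, 0.3, 6.7]
gripper_width: 0.0629
grasp_force: 30.0
```

Call:
carry_out --pt "0 0 -0.0003 0 0 0 120" --pt "0 0 0 0 0 0.03 120" --pt "0 0 0 0 0 0.03 120" --pt "0 0 0 0 0 0.03 120" --pt "0 0 0 0 0 0.03 120" --pt "0 0 0 0 0 0 120"

```text
t: 25.47
eef_pos: [0.6353, 0.0494, 0.0762]
tool_rot: [-3.141, -0.002, -0.088]
contact_force: [0.0, -0.9, 5.5]
gripper_width: 0.0625
grasp_force: 30.0
```

Call:
carry_out --pt "0 0 0 0 0 0.03 120" --pt "0 0 0 0 0 0.03 120" --pt "0 0 0 0 0 0.03 120" --pt "0 0 0 0 0 0.03 120" --pt "0 0 0 0 0 0 120"

```text
t: 25.88
eef_pos: [0.6353, 0.0495, 0.0762]
tool_rot: [-3.141, -0.002, -0.208]
contact_force: [-0.2, 0.1, 5.0]
gripper_width: 0.0631
grasp_force: 30.0
```

Call:
carry_out --pt "0 0 0 0 0 0.03 120" --pt "0 0 0 0 0 0.03 120" --pt "0 0 0 0 0 0.03 120" --pt "0 0 0 0 0 0.03 120" --pt "0 0 0 0 0 0 120"

```text
t: 26.3
eef_pos: [0.6353, 0.0495, 0.0762]
tool_rot: [-3.141, -0.002, -0.328]
contact_force: [-0.1, -0.9, 5.6]
gripper_width: 0.0628
grasp_force: 30.0
```

Call:
carry_out --pt "0 0 0 0 0 0.03 120" --pt "0 0 0 0 0 0.03 120" --pt "0 0 0 0 0 0.03 120" --pt "0 0 0 0 0 0.03 120" --pt "0 0 0 0 0 0 120"

```text
t: 26.72
eef_pos: [0.6352, 0.0495, 0.0762]
tool_rot: [-3.141, -0.002, -0.448]
contact_force: [-0.7, -1.2, 5.2]
gripper_width: 0.0632
grasp_force: 30.0
```

Call:
carry_out --pt "0 0 0 0 0 0.03 120" --pt "0 0 0 0 0 0.03 120" --pt "0 0 0 0 0 0.03 120" --pt "0 0 0 0 0 0.03 120" --pt "0 0 0 0 0 0 120"

```text
t: 27.13
eef_pos: [0.6352, 0.0495, 0.0762]
tool_rot: [-3.14, -0.001, -0.568]
contact_force: [0.4, 0.2, 4.8]
gripper_width: 0.0632
grasp_force: 30.0
```

Call:
carry_out --pt "0 0 0 0 0 0.03 120" --pt "0 0 0 0 0 0.03 120" --pt "0 0 0 0 0 0.03 120" --pt "0 0 0 0 0 0.03 120" --pt "0 0 0 0 0 0.03 120" --pt "0 0 0 0 0 0 120"

```text
t: 27.63
eef_pos: [0.6352, 0.0496, 0.0762]
tool_rot: [-3.14, -0.001, -0.718]
contact_force: [0.6, 0.3, 5.6]
gripper_width: 0.063
grasp_force: 30.0
```

Call:
carry_out --pt "0 0 -0.0012 0 0 0 120" --pt "0 0 0 0 0 -0.12 120" --pt "0 0 0 0 0 -0.12 120" --pt "0 0 0 0 0 -0.12 120" --pt "0 0 0 0 0 -0.12 120" --pt "0 0 0 0 0 -0.12 120" --pt "0 0 0 0 0 -0.12 120" --pt "0 0 0.0012 0 0 -0.03 120" --pt "0 0 0 0 0 0 120"

```text
t: 28.38
eef_pos: [0.6347, 0.0497, 0.0762]
tool_rot: [-3.141, -0.001, 0.034]
contact_force: [-2.2, -0.4, 7.7]
gripper_width: 0.0628
grasp_force: 30.0
```

Call:
carry_out --pt "0 0 0 0 0 -0.03 120" --pt "0 0 0 0 0 -0.03 120" --pt "0 0 0 0 0 -0.03 120" --pt "0 0 0 0 0 -0.03 120" --pt "0 0 0 0 0 0 120"

```text
t: 28.8
eef_pos: [0.6351, 0.0497, 0.0762]
tool_rot: [-3.141, -0.001, 0.154]
contact_force: [-0.6, 0.2, 6.4]
gripper_width: 0.0633
grasp_force: 30.0
```

Call:
carry_out --pt "0 0 0 0 0 -0.03 120" --pt "0 0 0 0 0 -0.03 120" --pt "0 0 0 0 0 -0.03 120" --pt "0 0 0 0 0 -0.03 120" --pt "0 0 0 0 0 0 120"

```text
t: 29.22
eef_pos: [0.6353, 0.0496, 0.0762]
tool_rot: [-3.142, -0.002, 0.274]
contact_force: [0.5, 0.5, 6.5]
gripper_width: 0.0632
grasp_force: 30.0
```

Call:
carry_out --pt "0 0 0 0 0 -0.03 120" --pt "0 0 0 0 0 -0.03 120" --pt "0 0 0 0 0 -0.03 120" --pt "0 0 0 0 0 -0.03 120" --pt "0 0 0 0 0 0 120"

```text
t: 29.63
eef_pos: [0.6353, 0.0494, 0.0759]
tool_rot: [3.141, -0.002, 0.393]
contact_force: [0.5, -0.9, 5.4]
gripper_width: 0.0628
grasp_force: 30.0
```

Call:
carry_out --pt "0 0 0 0 0 -0.03 120" --pt "0 0 0 0 0 -0.03 120" --pt "0 0 0 0 0 0 120"

```text
t: 29.88
eef_pos: [0.6345, 0.0496, 0.0746]
tool_rot: [-3.141, 0.0, 0.453]
contact_force: [-0.1, 0.5, -1.2]
gripper_width: 0.0632
grasp_force: 30.0
```

Call:
carry_out --pt "0 0 0.0004 0 0 0 120" --pt "0 0 0 0 0 0 120"

```text
t: 30.05
eef_pos: [0.634, 0.0497, 0.0731]
tool_rot: [-3.14, 0.002, 0.452]
contact_force: [1.1, 0.6, -1.1]
gripper_width: 0.0631
grasp_force: 30.0
```

Dropping in. Lower it to its seat.

Call:
carry_out --pt "0 0 0.001 0 0 0 120" --pt "0 0 0.001 0 0 0 120" --pt "0 0 0 0 0 0 120" --pt "0 0 0 0 0 0 120"

```text
t: 30.38
eef_pos: [0.6341, 0.0496, 0.0716]
tool_rot: [-3.14, 0.001, 0.453]
contact_force: [0.3, 2.0, -1.5]
gripper_width: 0.0632
grasp_force: 30.0
```

Call:
carry_out --pt "0 0 0.001 0 0 0 120" --pt "0 0 0 0 0 0 120" --pt "0 0 0 0 0 0 120"

```text
t: 30.63
eef_pos: [0.6343, 0.0496, 0.0712]
tool_rot: [-3.141, 0.001, 0.453]
contact_force: [-0.6, 2.4, -1.1]
gripper_width: 0.0632
grasp_force: 30.0
```

```bash
python3 -c "
from h import *
avg(2);print(observe()['ft_torque'])"
```

```text
n 2 mean [0.6343, 0.0496, 0.0712, 0.4529, 0.063, -0.4142, 1.8296, -1.0547] std [0. 0. 0.]
[0.24905546 0.36861177 0.06186515]
```

Call:
carry_out --pt "0.0002 -0.0004 0.0008 0 0 0 120" --pt "0 0 0 0 0 0 120" --pt "0 0 0 0 0 0 120"

```text
t: 30.98
eef_pos: [0.6348, 0.0497, 0.0707]
tool_rot: [3.141, -0.0, 0.453]
contact_force: [-0.1, 0.8, -0.8]
gripper_width: 0.0629
grasp_force: 30.0
```

Call:
carry_out --pt "0 0 0.0006 0 0 0 120" --pt "0 0 0 0 0 0 120" --pt "0 0 0 0 0 0 120"

```text
t: 31.23
eef_pos: [0.6348, 0.0497, 0.0703]
tool_rot: [3.141, -0.0, 0.453]
contact_force: [-0.6, 1.6, -1.3]
gripper_width: 0.063
grasp_force: 30.0
```

```bash
python3 -c "
from h import *
avg(2);print(observe()['ft_torque'])"
```

```text
n 2 mean [0.6348, 0.0497, 0.0703, 0.4527, 0.063, -0.8111, 1.1579, -0.9202] std [0. 0. 0.]
[0.09118824 0.30044123 0.07934655]
```

Call:
carry_out --pt "0 0 0.0006 0 0 0 120" --pt "0 0 0 0 0 0 120" --pt "0 0 0 0 0 0 120"

```text
t: 31.58
eef_pos: [0.6348, 0.0497, 0.0702]
tool_rot: [3.141, -0.0, 0.453]
contact_force: [-2.1, -0.1, 3.2]
gripper_width: 0.0628
grasp_force: 30.0
```

Call:
carry_out --pt "0 0 0.0005 0 0 0 120" --pt "0 0 0 0 0 0 120" --pt "0 0 0 0 0 0 120"

```text
t: 31.83
eef_pos: [0.6348, 0.0497, 0.0702]
tool_rot: [3.141, -0.001, 0.453]
contact_force: [-3.5, -0.2, 6.1]
gripper_width: 0.0628
grasp_force: 30.0
```

```bash
python3 -c "
from h import *
avg(2);print(observe()['ft_torque'])"
```

```text
n 2 mean [0.6348, 0.0497, 0.0702, 0.4528, 0.063, -3.4301, 0.111, 6.0017] std [0. 0. 0.]
[ 0.09355613  0.7985357  -0.00576667]
```

Call:
carry_out --pt "-0.0004 -0.0002 -0.0007 0 0 0 120" --pt "0 0 0 0 0 0 120" --pt "0 0 0 0 0 0 80" --pt "0 0 0 0 0 0 40" --pt "0 0 0 0 0 0 0" --pt "0 0 0 0 0 -0.12 0" --pt "0 0 0 0 0 -0.12 0" --pt "0 0 0 0 0 -0.09 0" --pt "0 0 0 0 0 0 0" --pt "0 0 0 0 0 0 0"

```text
t: 32.77
eef_pos: [0.6342, 0.0498, 0.0692]
tool_rot: [-3.141, 0.0, 0.78]
contact_force: [0.4, 0.1, 0.3]
gripper_width: 0.094
grasp_force: 0.0
```

Call:
carry_out --pt "0 0 0 0 0 0 80" --pt "0 0 0 0 0 0 90" --pt "0 0 0 0 0 0 100" --pt "0 0 0 0 0 0 110" --pt "0 0 0 0 0 0 110" --pt "0 0 0 0 0 0 110"

```text
t: 33.27
eef_pos: [0.6343, 0.0498, 0.0697]
tool_rot: [3.142, -0.0, 0.782]
contact_force: [-1.0, -0.8, -0.5]
gripper_width: 0.063
grasp_force: 30.0
```

```bash
python3 -c "
from h import *
avg(2)"
```

```text
n 2 mean [0.6343, 0.0498, 0.0697, 0.7825, 0.0631, -0.2977, -0.7467, -0.3521] std [0. 0. 0.]
```

Call:
carry_out --pt "0 0 0 0 0 0 0" --pt "0 0 0 0 0 0 0" --pt "0 0 0 0 0 0 0" --pt "0 0 0 0 0 0.12 0" --pt "0 0 0 0 0 0.12 0" --pt "0 0 0 0 0 0.12 0" --pt "0 0 0 0 0 0.12 0" --pt "0 0 0 0 0 0.12 0" --pt "0 0 0 0 0 0.12 0" --pt "0 0 0 0 0 0.12 0"

```text
t: 34.2
eef_pos: [0.6342, 0.0499, 0.0697]
tool_rot: [-3.142, 0.0, -0.063]
contact_force: [0.0, -0.3, -0.1]
gripper_width: 0.0938
grasp_force: 0.0
```

Call:
carry_out --pt "0 0 0 0 0 0.12 0" --pt "0 0 0 0 0 0.12 0" --pt "0 0 0 0 0 0.12 0" --pt "0 0 0 0 0 0.12 0" --pt "0 0 0 0 0 0.12 0" --pt "0 0 0 0 0 0.12 0" --pt "0 0 0 0 0 0 80" --pt "0 0 0 0 0 0 90" --pt "0 0 0 0 0 0 100" --pt "0 0 0 0 0 0 110"

```text
t: 35.03
eef_pos: [0.6343, 0.0498, 0.0697]
tool_rot: [-3.141, 0.0, -0.776]
contact_force: [0.0, 0.2, 0.7]
gripper_width: 0.0707
grasp_force: 0.0
```

Call:
carry_out --pt "0 0 0 0 0 0 110" --pt "0 0 0 0 0 0 110"

```text
t: 35.2
eef_pos: [0.6342, 0.0497, 0.0697]
tool_rot: [3.141, 0.0, -0.776]
contact_force: [-0.4, 0.5, 0.4]
gripper_width: 0.0627
grasp_force: 30.0
```

```bash
python3 -c "
from h import *
avg(2)"
```

```text
n 2 mean [0.6341, 0.0497, 0.0697, -0.7765, 0.0629, -0.5953, 0.469, 0.2392] std [0. 0. 0.]
```

Call:
carry_out --pt "0 0 0 0 0 0 40" --pt "0 0 0 0 0 0 0" --pt "0 0 0 0 0 0 0" --pt "0 0 -0.02 0 0 0 0" --pt "0 0 -0.03 0 0 0 0" --pt "0.0288 0.0278 0 0 0 0 0" --pt "0.0288 0.0278 0 0 0 0 0" --pt "0.0288 0.0278 0 0 0 0 0" --pt "0.0288 0.0278 0 0 0 0 0" --pt "0.0288 0.0278 0 0 0 0 0"

```text
t: 36.13
eef_pos: [0.6394, -0.1518, 0.1199]
tool_rot: [-3.141, -0.0, -0.777]
contact_force: [-0.2, -0.1, 0.4]
gripper_width: 0.094
grasp_force: 0.0
```

Call:
carry_out --pt "0 0 0 0 0 0 0" --pt "0 0 0 0 0 0 0" --pt "0 0 0 0 0 0 0" --pt "0 0 0 0 0 0 0"

```text
t: 36.47
eef_pos: [0.6395, -0.1488, 0.1197]
tool_rot: [-3.141, 0.001, -0.776]
contact_force: [0.7, -0.8, 0.1]
gripper_width: 0.0942
grasp_force: 0.0
```

```bash
python3 -c "
from h import *
avg(2)"
```

```text
n 2 mean [0.6396, -0.1487, 0.1197, -0.7754, 0.094, 0.497, 0.0748, -0.4245] std [0.     0.0001 0.    ]
```

Call:
carry_out --pt "0.0012 0.0009 0.02 0 0 0 0" --pt "0 0 0.02 0 0 0 0" --pt "0 0 0.01 0 0 0 0" --pt "0 0 0 0 0 0 0" --pt "0 0 0 0 0 0 80" --pt "0 0 0 0 0 0 90" --pt "0 0 0 0 0 0 100" --pt "0 0 0 0 0 0 110" --pt "0 0 0 0 0 0 110" --pt "0 0 0 0 0 0 110"

```text
t: 37.4
eef_pos: [0.6407, -0.1517, 0.0709]
tool_rot: [-3.14, -0.002, -0.777]
contact_force: [0.2, 0.6, 1.8]
gripper_width: 0.0632
grasp_force: 30.0
```

```bash
python3 -c "
from h import *
avg(2)"
```

```text
n 2 mean [0.6407, -0.1517, 0.0709, -0.7773, 0.0631, 0.7123, 0.9467, 2.2471] std [0. 0. 0.]
```

Call:
carry_out --pt "0 0 0 0 0 0 40" --pt "0 0 0 0 0 0 0" --pt "0 0 0 0 0 0 0" --pt "0 0 0 0 0 -0.12 0" --pt "0 0 0 0 0 -0.12 0" --pt "0 0 0 0 0 -0.12 0" --pt "0 0 0 0 0 -0.12 0" --pt "0 0 0 0 0 -0.12 0" --pt "0 0 0 0 0 -0.12 0" --pt "0 0 0 0 0 -0.12 0"

```text
t: 38.33
eef_pos: [0.6391, -0.1518, 0.069]
tool_rot: [-3.141, 0.002, 0.069]
contact_force: [-0.5, -0.2, 0.7]
gripper_width: 0.0943
grasp_force: 0.0
```

Call:
carry_out --pt "0 0 0 0 0 -0.12 0" --pt "0 0 0 0 0 -0.12 0" --pt "0 0 0 0 0 -0.12 0" --pt "0 0 0 0 0 -0.12 0" --pt "0 0 0 0 0 -0.12 0" --pt "0 0 0 0 0 -0.12 0" --pt "0 0 0 0 0 0 80" --pt "0 0 0 0 0 0 90" --pt "0 0 0 0 0 0 100" --pt "0 0 0 0 0 0 110"

```text
t: 39.17
eef_pos: [0.6395, -0.1518, 0.0695]
tool_rot: [-3.141, 0.0, 0.781]
contact_force: [0.1, 0.5, -0.1]
gripper_width: 0.0706
grasp_force: 0.0
```

Call:
carry_out --pt "0 0 0 0 0 0 110" --pt "0 0 0 0 0 0 110"

```text
t: 39.33
eef_pos: [0.6394, -0.1515, 0.0696]
tool_rot: [-3.141, 0.0, 0.782]
contact_force: [-0.3, 0.8, -0.2]
gripper_width: 0.0634
grasp_force: 30.0
```

```bash
python3 -c "
from h import *
avg(2)"
```

```text
n 2 mean [0.6394, -0.1515, 0.0696, 0.7821, 0.0633, -0.2979, 0.64, 0.2073] std [0. 0. 0.]
```

Call:
carry_out --pt "0.0008 0 0 0 0 0 110" --pt "0 0 0 0 0 0 110" --pt "0 0 0 0 0 0 110"

```text
t: 39.68
eef_pos: [0.6401, -0.1513, 0.0695]
tool_rot: [-3.141, 0.0, 0.783]
contact_force: [-1.9, 0.2, -0.8]
gripper_width: 0.0629
grasp_force: 30.0
```

```bash
python3 -c "
from h import *
avg(2)"
```

```text
n 2 mean [0.6401, -0.1512, 0.0696, 0.7827, 0.063, -1.7575, 0.1547, -0.424] std [0. 0. 0.]
```

Call:
carry_out --pt "0 0 0 0 0 0 40" --pt "0 0 0 0 0 0 0" --pt "0 0 0 0 0 0 0" --pt "0 0 -0.03 0 0 0 0" --pt "0 0 -0.04 0 0 0 0" --pt "0 0 -0.03 0 0 -0.12 0" --pt "0 0 0 0 0 -0.12 0" --pt "0 0 0 0 0 -0.12 0" --pt "0 0 0 0 0 -0.12 0" --pt "0 0 0 0 0 -0.12 0"

```text
t: 40.62
eef_pos: [0.6406, -0.1512, 0.1703]
tool_rot: [3.14, 0.0, 1.389]
contact_force: [0.3, 0.2, 0.3]
gripper_width: 0.0936
grasp_force: 0.0
```

Call:
carry_out --pt "0 0 0 0 0 -0.12 0" --pt "0 0 0 0 0 -0.12 0" --pt "0 0 0 0 0 -0.042 0" --pt "0.0392 -0.015 0 0 0 0 0" --pt "0.0392 -0.015 0 0 0 0 0" --pt "0.0392 -0.015 0 0 0 0 0" --pt "0.0392 -0.015 0 0 0 0 0" --pt "0.0392 -0.015 0 0 0 0 0" --pt "0.0392 -0.015 0 0 0 0 0" --pt "0.0392 -0.015 0 0 0 0 0"

```text
t: 41.45
eef_pos: [0.51, 0.1118, 0.1701]
tool_rot: [3.14, -0.0, 1.664]
contact_force: [0.9, 0.9, 0.5]
gripper_width: 0.0941
grasp_force: 0.0
```

```bash
python3 -c "
from h import *
avg(2)
for n in('top','scene'):
  im,d=snap(n,n+'4.png')
  for g in gauge(n,im,d): print(g)
  print(circ(n,im,.6342,.0498,.082,.032,1))
im=cv2.imread('pics/top4.png');cv2.imwrite('pics/c4.png',cv2.resize(im[95:245,185:415],None,fx=3.4,fy=3.4,interpolation=cv2.INTER_CUBIC))
"
```

```text
n 2 mean [0.5082, 0.1153, 0.1703, 1.668, 0.0938, -0.6316, 2.2344, 0.041] std [0.0017 0.0035 0.0002]
(np.int32(45), (np.float64(459.7), np.float64(197.9)), ((0.49193286895751953, -0.5427535772323608), (0.043478138744831085, 0.01590065285563469), 62.906776428222656))
(np.int32(137), (np.float64(217.2), np.float64(214.0)), ((0.43023917078971863, 0.27531030774116516), (0.02039976976811886, 0.08303698152303696), 5.384709358215332))
(array([0.6274, 0.0324]), np.float64(14.0))
(np.int32(114), (np.float64(327.1), np.float64(231.9)), ((0.4412820339202881, 0.27500274777412415), (0.023800231516361237, 0.08315102756023407), 5.349166393280029))
(array([0.6364, 0.046 ]), np.float64(24.6))
```

View pics/c4.png

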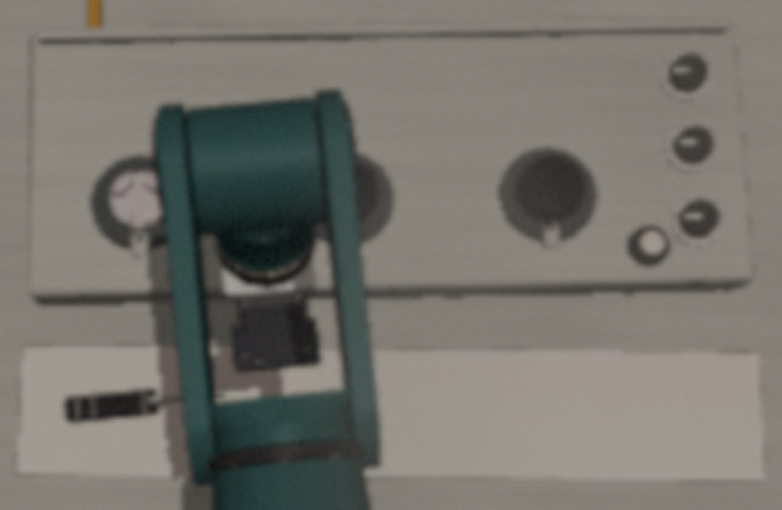

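The top crop shows the right cap seated at (548,190), the gauge unmoved at (110,405) and the arm hiding the middle burner.

Call:
carry_out --pt "0.0383 -0.0148 0 0 0 0 0" --pt "0.0383 -0.0148 0 0 0 0 0" --pt "0.0383 -0.0148 0 0 0 0 0" --pt "0.0383 -0.0148 0 0 0 0 0" --pt "0 0 0.03 0 0 0 0" --pt "0 0 0.03 0 0 0 0" --pt "0 0 0.03 0 0 0 0" --pt "0 0 0 0 0 0 0" --pt "0 0 0 0 0 0 0" --pt "0 0 0 0 0 0 0"

```text
t: 42.48
eef_pos: [0.4394, 0.2568, 0.0813]
tool_rot: [3.139, -0.001, 1.663]
contact_force: [0.5, 0.6, -0.3]
gripper_width: 0.0936
grasp_force: 0.0
```

```bash
python3 -c "
from h import *
avg(2)"
```

```text
n 2 mean [0.4396, 0.257, 0.0817, 1.663, 0.0938, 0.4264, 0.2742, -0.0682] std [0.0002 0.0002 0.0004]
```

Call:
carry_out --pt "0.0057 -0.0044 0.02 0 0 0 0" --pt "0 0 0.03 0 0 0 0" --pt "0 0 0.02 0 0 0 0" --pt "0 0 0.004 0 0 0 0" --pt "0 0 0 0 0 0 100" --pt "0 0 0 0 0 0 150" --pt "0 0 0 0 0 0 170" --pt "0 0 0 0 0 0 190" --pt "0 0 0 0 0 0 200" --pt "0 0 0 0 0 0 210"

```text
t: 43.42
eef_pos: [0.4332, 0.2627, 0.0065]
tool_rot: [3.14, -0.001, 1.665]
contact_force: [1.0, 1.2, -0.4]
gripper_width: 0.0572
grasp_force: 0.0
```

Call:
carry_out --pt "0 0 0 0 0 0 220" --pt "0 0 0 0 0 0 220" --pt "0 0 0 0 0 0 220"

```text
t: 43.67
eef_pos: [0.4326, 0.2625, 0.0057]
tool_rot: [-3.142, -0.0, 1.665]
contact_force: [-0.2, -0.6, 0.2]
gripper_width: 0.0371
grasp_force: 0.0
```

```bash
python3 -c "
from h import *
avg(2)"
```

```text
n 2 mean [0.4326, 0.2625, 0.0057, 1.6648, 0.0353, 0.0851, -0.1788, 0.0167] std [0. 0. 0.]
```

Call:
carry_out --pt "0 0 0 0 0 0 220" --pt "0 0 0 0 0 0 220" --pt "0 0 0 0 0 0 220" --pt "0 0 0 0 0 0 220"

```text
t: 44.1
eef_pos: [0.4327, 0.2625, 0.0057]
tool_rot: [3.141, -0.0, 1.665]
contact_force: [-0.1, 0.1, -1.5]
gripper_width: 0.024
grasp_force: 30.0
```

```bash
python3 -c "
from h import *
avg(2);print(observe()['grasp_force'])"
```

```text
n 2 mean [0.4327, 0.2625, 0.0057, 1.6648, 0.024, -0.0094, -0.1578, -1.0818] std [0. 0. 0.]
29.9752476811409
```

Call:
carry_out --pt "0 0 -0.02 0 0 0 220" --pt "0 0 -0.035 0 0 0 220" --pt "0 0 -0.035 0 0 0 220" --pt "0 0 -0.03 0 0 0.062 220" --pt "-0.0294 0.032 0 0 0 0 220" --pt "-0.0294 0.032 0 0 0 0 220" --pt "-0.0294 0.032 0 0 0 0 220" --pt "-0.0294 0.032 0 0 0 0 220" --pt "-0.0294 0.032 0 0 0 0 220" --pt "0 0 0 0 0 0 220"

```text
t: 45.03
eef_pos: [0.5947, 0.1207, 0.1241]
tool_rot: [3.141, 0.003, 1.596]
contact_force: [-0.5, -0.3, -1.5]
gripper_width: 0.0241
grasp_force: 30.0
```

Call:
carry_out --pt "0 0 0 0 0 0 220" --pt "0 0 0 0 0 0 220" --pt "0 0 0 0 0 0 220" --pt "0 0 0 0 0 0 220"

```text
t: 45.37
eef_pos: [0.5894, 0.1278, 0.1258]
tool_rot: [-3.141, -0.0, 1.605]
contact_force: [-0.9, 0.3, -1.5]
gripper_width: 0.024
grasp_force: 30.0
```

```bash
python3 -c "
from h import *
avg(2);print(observe()['tool_rot'])
for n in('top','scene'):
  im,d=snap(n,n+'5.png')
a=cv2.imread('pics/top5.png')[120:200,225:345];b=cv2.imread('pics/scene5.png')[185:265,200:320]
cv2.imwrite('pics/c5.png',np.hstack([cv2.resize(q,(395,264),interpolation=cv2.INTER_CUBIC) for q in(a,b)]))
"
```

```text
n 2 mean [0.5895, 0.1278, 0.1259, 1.6048, 0.0238, -0.4157, 0.2345, -1.0587] std [0.0001 0.     0.0001]
[ 3.14118464e+00 -2.05744574e-04  1.60462275e+00]
```

View pics/c5.png

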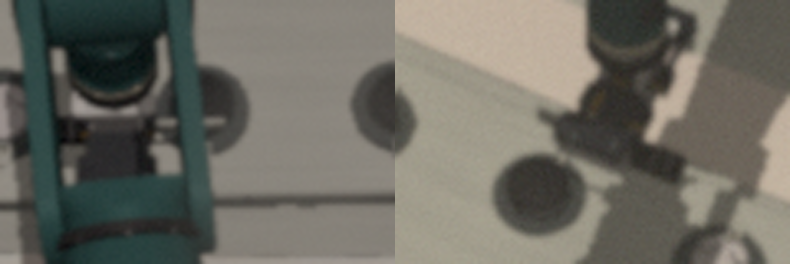

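The crop shows the gauge held level with its blade reaching over the middle burner, whose cap is seated. Next is the fine positioning.

Call:
carry_out --pt "-0.0074 0.0078 0 0 0 0 220" --pt "0 0 0.02 0 0 0 220" --pt "0 0 0.015 0 0 0 220" --pt "0 0 0 0 0 0 220" --pt "0 0 0 0 0 0 220" --pt "0 0 0 0 0 0 220" --pt "0 0 0 0 0 0 220"

```text
t: 46.15
eef_pos: [0.5996, 0.1194, 0.0922]
tool_rot: [3.139, -0.0, 1.603]
contact_force: [0.4, -0.6, -0.6]
gripper_width: 0.0243
grasp_force: 30.0
```

```bash
python3 -c "
from h import *
avg(2);print(observe()['tool_rot'])"
```

```text
n 2 mean [0.5995, 0.1194, 0.0922, 1.6028, 0.0239, 0.4712, -0.218, -0.8053] std [0. 0. 0.]
[ 3.13910672e+00 -2.55705907e-04  1.60283239e+00]
```

Call:
carry_out --pt "0.0012 -0.002 0 0 0 0 220" --pt "0 0 0 0 0 0 220" --pt "0 0 0 0 0 0 220" --pt "0 0 0 0 0 0 220"

```text
t: 46.58
eef_pos: [0.5965, 0.1206, 0.0909]
tool_rot: [3.141, -0.0, 1.603]
contact_force: [0.5, 0.4, -0.6]
gripper_width: 0.0241
grasp_force: 30.0
```

```bash
python3 -c "
from h import *
avg(2);print(observe()['tool_rot'])"
```

```text
n 2 mean [0.5965, 0.1205, 0.0908, 1.6029, 0.0241, 0.1526, 0.3924, -1.39] std [0. 0. 0.]
[ 3.14139269e+00 -9.56717378e-05  1.60279627e+00]
```

Call:
carry_out --pt "0 0.001 0 0 0 0 220" --pt "0 0 0 0 0 0 220" --pt "0 0 0 0 0 0 220" --pt "0 0 0 0 0 0 220"

```text
t: 47.02
eef_pos: [0.5975, 0.1205, 0.0907]
tool_rot: [-3.142, -0.0, 1.603]
contact_force: [-0.3, 0.2, -1.3]
gripper_width: 0.0239
grasp_force: 30.0
```

Call:
carry_out --pt "0 0 0.003 0 0 0 220" --pt "0 0 0 0 0 0 220" --pt "0 0 0 0 0 0 220" --pt "0 0 0 0 0 0 220"

```text
t: 47.35
eef_pos: [0.5974, 0.1205, 0.0875]
tool_rot: [-3.141, -0.0, 1.603]
contact_force: [-0.9, 0.8, -1.7]
gripper_width: 0.0237
grasp_force: 30.0
```

```bash
python3 -c "
from h import *
avg(2);print(observe()['tool_rot'])"
```

```text
n 2 mean [0.5974, 0.1205, 0.0876, 1.6028, 0.0238, -0.4529, 0.3318, -1.2257] std [0. 0. 0.]
[ 3.14151412e+00 -1.09662617e-04  1.60281110e+00]
```

Call:
carry_out --pt "0 0 0.001 0 0 0 220" --pt "0 0 0.001 0 0 0 220" --pt "0 0 0.001 0 0 0 220" --pt "0 0 0.001 0 0 0 220" --pt "0 0 0.001 0 0 0 220" --pt "0 0 0 0 0 0 220"

```text
t: 47.95
eef_pos: [0.5973, 0.1205, 0.0823]
tool_rot: [-3.141, 0.0, 1.603]
contact_force: [-0.0, 0.6, -1.3]
gripper_width: 0.0235
grasp_force: 30.0
```

Call:
carry_out --pt "0 0 0.001 0 0 0 220" --pt "0 0 0.001 0 0 0 220" --pt "0 0 0 0 0 0 220"

```text
t: 48.2
eef_pos: [0.5973, 0.1205, 0.0804]
tool_rot: [-3.141, -0.0, 1.603]
contact_force: [0.0, -0.1, -1.8]
gripper_width: 0.0236
grasp_force: 30.0
```

Call:
carry_out --pt "0 0 0.001 0 0 0 220" --pt "0 0 0.001 0 0 0 220" --pt "0 0 0 0 0 0 220"

```text
t: 48.45
eef_pos: [0.5973, 0.1205, 0.0784]
tool_rot: [-3.141, -0.0, 1.603]
contact_force: [-0.3, -0.1, -0.9]
gripper_width: 0.0236
grasp_force: 30.0
```

Call:
carry_out --pt "0 0 0.001 0 0 0 220" --pt "0 0 0.001 0 0 0 220" --pt "0 0 0.001 0 0 0 220" --pt "0 0 0.001 0 0 0 220" --pt "0 0 0 0 0 0 220"

```text
t: 48.87
eef_pos: [0.5975, 0.1205, 0.0745]
tool_rot: [3.141, -0.0, 1.603]
contact_force: [0.2, 0.8, -1.3]
gripper_width: 0.0238
grasp_force: 30.0
```

Call:
carry_out --pt "0 0 0.001 0 0 0 220" --pt "0 0 0.001 0 0 0 220" --pt "0 0 0.001 0 0 0 220" --pt "0 0 0.001 0 0 0 220" --pt "0 0 0 0 0 0 220"

```text
t: 49.28
eef_pos: [0.5978, 0.1205, 0.0711]
tool_rot: [3.141, 0.0, 1.603]
contact_force: [0.2, -0.4, 1.3]
gripper_width: 0.0239
grasp_force: 30.0
```

Call:
carry_out --pt "0 0 0.001 0 0 0 220" --pt "0 0 0.001 0 0 0 220" --pt "0 0 0.001 0 0 0 220" --pt "0 0 0.001 0 0 0 220" --pt "0 0 0 0 0 0 220"

```text
t: 49.7
eef_pos: [0.5975, 0.1205, 0.0664]
tool_rot: [3.142, -0.0, 1.603]
contact_force: [1.7, -0.6, 0.7]
gripper_width: 0.0242
grasp_force: 30.0
```

Call:
carry_out --pt "0 0 0.001 0 0 0 220" --pt "0 0 0.001 0 0 0 220" --pt "0 0 0.001 0 0 0 220" --pt "0 0 0 0 0 0 220"

```text
t: 50.03
eef_pos: [0.5974, 0.1206, 0.0632]
tool_rot: [-3.141, -0.0, 1.603]
contact_force: [1.5, -0.1, 0.2]
gripper_width: 0.0239
grasp_force: 30.0
```

Call:
carry_out --pt "0 0 0.0007 0 0 0 220" --pt "0 0 0 0 0 0 220" --pt "0 0 0 0 0 0 220"

```text
t: 50.28
eef_pos: [0.5974, 0.1206, 0.0628]
tool_rot: [-3.141, -0.0, 1.603]
contact_force: [0.1, 0.0, 0.2]
gripper_width: 0.0239
grasp_force: 30.0
```

Call:
carry_out --pt "0 0 0.0006 0 0 0 220" --pt "0 0 0 0 0 0 220" --pt "0 0 0 0 0 0 220"

```text
t: 50.53
eef_pos: [0.5975, 0.1205, 0.0624]
tool_rot: [3.142, -0.0, 1.603]
contact_force: [1.1, -0.4, 1.0]
gripper_width: 0.0237
grasp_force: 30.0
```

```bash
python3 -c "
from h import *
avg(2);print(observe()['tool_rot'],observe()['ft_torque'])"
```

```text
n 2 mean [0.5975, 0.1205, 0.0624, 1.6027, 0.0236, 0.4201, -0.3935, 0.3273] std [0. 0. 0.]
[ 3.14149642e+00 -1.13141168e-04  1.60279992e+00] [-0.17383606 -0.08585881  0.07914404]
```

Call:
carry_out --pt "0 0 0.0006 0 0 0 220" --pt "0 0 0 0 0 0 220" --pt "0 0 0 0 0 0 220"

```text
t: 50.88
eef_pos: [0.5976, 0.1206, 0.0622]
tool_rot: [3.141, -0.0, 1.603]
contact_force: [-0.1, -0.8, 2.9]
gripper_width: 0.0237
grasp_force: 30.0
```

```bash
python3 -c "
from h import *
avg(2);print(observe()['tool_rot'],observe()['ft_torque'])"
```

```text
n 2 mean [0.5976, 0.1206, 0.0622, 1.6028, 0.0237, 0.2388, -0.6479, 2.7841] std [0. 0. 0.]
[ 3.14121510e+00 -1.05452759e-04  1.60277297e+00] [-0.26391526  0.15493009  0.03967599]
```

Call:
carry_out --pt "0 0 -0.0015 0 0 0 220" --pt "0 0 -0.003 0 0 0 220" --pt "0 0 -0.004 0 0 0 220" --pt "0 0 -0.004 0 0 0 220" --pt "0 0 -0.004 0 0 0 220" --pt "0 0 -0.004 0 0 0 220" --pt "0 0 -0.005 0 0 0 220" --pt "0 0 -0.015 0 0 0 220" --pt "0 0 -0.02 0 0 0 220" --pt "0 0 0 0 0 0 220"

```text
t: 51.82
eef_pos: [0.5999, 0.1209, 0.1273]
tool_rot: [3.133, -0.001, 1.603]
contact_force: [1.3, 0.2, -0.5]
gripper_width: 0.0236
grasp_force: 30.0
```

Call:
carry_out --pt "-0.0334 0 0 0 0 0 220" --pt "-0.0334 0 0 0 0 0 220" --pt "-0.0334 0 0 0 0 0 220" --pt "-0.0334 0 0 0 0 0 220" --pt "-0.0334 0 0 0 0 0 220" --pt "-0.0334 0 0 0 0 0 220" --pt "0 0 0 0 0 0 220" --pt "0 0 0 0 0 0 220" --pt "0 0 0 0 0 0 220" --pt "0 0 0 0 0 0 220"

```text
t: 52.65
eef_pos: [0.6038, -0.0786, 0.122]
tool_rot: [-3.141, -0.001, 1.604]
contact_force: [-0.2, -0.3, -1.5]
gripper_width: 0.0238
grasp_force: 30.0
```

```bash
python3 -c "
from h import *
avg(2);print(observe()['tool_rot'])
for n in('top','scene'): im,d=snap(n,n+'6.png')
a=cv2.imread('pics/top6.png')[125:185,255:375];b=cv2.imread('pics/scene6.png')[195:265,165:285]
cv2.imwrite('pics/c6.png',np.vstack([cv2.resize(q,None,fx=4,fy=4,interpolation=cv2.INTER_CUBIC) for q in(a,b)]))
"
```

```text
n 2 mean [0.6038, -0.0785, 0.122, 1.6042, 0.0239, 0.0754, -0.2583, -1.6316] std [0.     0.0001 0.    ]
[-3.14151392e+00 -3.54933931e-04  1.60465326e+00]
```

View pics/c6.png

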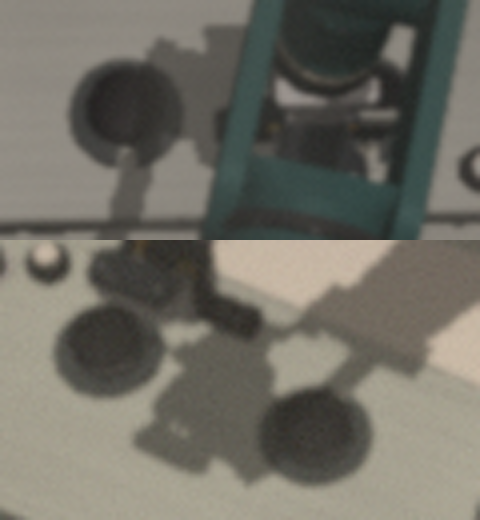

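The crops show the middle cap still seated (125,105), its electrode below it at (123,155), and the gauge moved over to the right burner.

Call:
carry_out --pt "-0.0013 0.0002 0.015 0 0 0 220" --pt "0 0 0.015 0 0 0 220" --pt "0 0 0.003 0 0 0 220" --pt "0 0 0 0 0 0 220" --pt "0 0 0 0 0 0 220" --pt "0 0 0 0 0 0 220" --pt "0 0 0 0 0 0 220" --pt "0 0 0 0 0 0 220"

```text
t: 53.52
eef_pos: [0.6047, -0.0812, 0.0904]
tool_rot: [3.14, 0.0, 1.603]
contact_force: [0.4, -0.1, -1.0]
gripper_width: 0.0241
grasp_force: 30.0
```

```bash
python3 -c "
from h import *
avg(2);print(observe()['tool_rot'])"
```

```text
n 2 mean [0.6047, -0.0812, 0.0902, 1.6028, 0.0237, 0.3013, -0.0268, -1.0976] std [0.0001 0.     0.0001]
[3.14042607e+00 1.77506777e-04 1.60273409e+00]
```

Call:
carry_out --pt "0.001 -0.0006 0.001 0 0 0 220" --pt "0 0 0 0 0 0 220" --pt "0 0 0 0 0 0 220" --pt "0 0 0.001 0 0 0 220" --pt "0 0 0 0 0 0 220" --pt "0 0 0 0 0 0 220" --pt "0 0 0 0 0 0 220"

```text
t: 54.2
eef_pos: [0.6035, -0.0801, 0.0872]
tool_rot: [-3.142, -0.0, 1.603]
contact_force: [0.3, 0.6, -0.9]
gripper_width: 0.0239
grasp_force: 30.0
```

```bash
python3 -c "
from h import *
avg(2);print(observe()['tool_rot'])"
```

```text
n 2 mean [0.6035, -0.0801, 0.0872, 1.6028, 0.0239, 0.2333, -0.0697, -1.1991] std [0. 0. 0.]
[ 3.14149825e+00 -4.07722622e-05  1.60276706e+00]
```

Call:
carry_out --pt "0 0.0004 0.001 0 0 0 220" --pt "0 0 0.001 0 0 0 220" --pt "0 0 0.001 0 0 0 220" --pt "0 0 0.001 0 0 0 220" --pt "0 0 0.001 0 0 0 220" --pt "0 0 0 0 0 0 220" --pt "0 0 0 0 0 0 220"

```text
t: 54.88
eef_pos: [0.6038, -0.08, 0.0821]
tool_rot: [-3.141, -0.0, 1.603]
contact_force: [-0.5, 0.6, -1.3]
gripper_width: 0.0236
grasp_force: 30.0
```

Call:
carry_out --pt "0 0 0.001 0 0 0 220" --pt "0 0 0.001 0 0 0 220" --pt "0 0 0 0 0 0 220"

```text
t: 55.13
eef_pos: [0.604, -0.0801, 0.0801]
tool_rot: [3.141, -0.0, 1.603]
contact_force: [0.2, -0.1, -0.5]
gripper_width: 0.0239
grasp_force: 30.0
```

Call:
carry_out --pt "0 0 0.001 0 0 0 220" --pt "0 0 0.001 0 0 0 220" --pt "0 0 0 0 0 0 220"

```text
t: 55.38
eef_pos: [0.6042, -0.0801, 0.0783]
tool_rot: [3.141, 0.0, 1.603]
contact_force: [-0.0, -0.3, -0.5]
gripper_width: 0.0241
grasp_force: 30.0
```

Call:
carry_out --pt "0 0 0.001 0 0 0 220" --pt "0 0 0.001 0 0 0 220" --pt "0 0 0.001 0 0 0 220" --pt "0 0 0.001 0 0 0 220" --pt "0 0 0 0 0 0 220"

```text
t: 55.8
eef_pos: [0.6043, -0.0802, 0.0746]
tool_rot: [3.141, 0.0, 1.603]
contact_force: [1.0, -0.4, 0.3]
gripper_width: 0.0237
grasp_force: 30.0
```

Call:
carry_out --pt "0 0 0.001 0 0 0 220" --pt "0 0 0.001 0 0 0 220" --pt "0 0 0.001 0 0 0 220" --pt "0 0 0.001 0 0 0 220" --pt "0 0 0 0 0 0 220"

```text
t: 56.22
eef_pos: [0.6038, -0.0802, 0.0701]
tool_rot: [-3.141, 0.0, 1.603]
contact_force: [1.6, -0.0, 2.2]
gripper_width: 0.0238
grasp_force: 30.0
```

Call:
carry_out --pt "0 0 0.001 0 0 0 220" --pt "0 0 0.001 0 0 0 220" --pt "0 0 0.001 0 0 0 220" --pt "0 0 0.001 0 0 0 220" --pt "0 0 0 0 0 0 220"

```text
t: 56.63
eef_pos: [0.6037, -0.08, 0.0658]
tool_rot: [-3.141, -0.0, 1.603]
contact_force: [-0.3, -0.3, 0.4]
gripper_width: 0.0241
grasp_force: 30.0
```

Call:
carry_out --pt "0 0 0.001 0 0 0 220" --pt "0 0 0.001 0 0 0 220" --pt "0 0 0.001 0 0 0 220" --pt "0 0 0 0 0 0 220"

```text
t: 56.97
eef_pos: [0.6037, -0.08, 0.0629]
tool_rot: [-3.141, -0.0, 1.603]
contact_force: [1.0, -0.8, 1.2]
gripper_width: 0.024
grasp_force: 30.0
```

Call:
carry_out --pt "0 0 0.0006 0 0 0 220" --pt "0 0 0 0 0 0 220" --pt "0 0 0 0 0 0 220"

```text
t: 57.22
eef_pos: [0.6038, -0.0801, 0.0625]
tool_rot: [-3.141, -0.0, 1.603]
contact_force: [-0.8, -0.3, 0.8]
gripper_width: 0.0235
grasp_force: 30.0
```

Call:
carry_out --pt "0 0 0.0006 0 0 0 220" --pt "0 0 0 0 0 0 220" --pt "0 0 0 0 0 0 220"

```text
t: 57.47
eef_pos: [0.6038, -0.08, 0.0623]
tool_rot: [-3.142, -0.0, 1.603]
contact_force: [-1.6, 0.2, 1.8]
gripper_width: 0.024
grasp_force: 30.0
```

```bash
python3 -c "
from h import *
avg(2);print(observe()['tool_rot'],observe()['ft_torque'])"
```

```text
n 2 mean [0.6038, -0.08, 0.0623, 1.6028, 0.0239, -1.2642, 0.2325, 2.15] std [0. 0. 0.]
[-3.14153520e+00 -7.94572637e-05  1.60275484e+00] [-0.24536438  0.28258008 -0.06469204]
```

Call:
carry_out --pt "0 0 -0.0015 0 0 0 220" --pt "0 0 -0.003 0 0 0 220" --pt "0 0 -0.004 0 0 0 220" --pt "0 0 -0.004 0 0 0 220" --pt "0 0 -0.004 0 0 0 220" --pt "0 0 -0.004 0 0 0 220" --pt "0 0 -0.005 0 0 0 220" --pt "0 0 -0.015 0 0 0 220" --pt "0 0 -0.02 0 0 0 220" --pt "0 0 0 0 0 0 220"

```text
t: 58.4
eef_pos: [0.6064, -0.0806, 0.1276]
tool_rot: [3.133, 0.002, 1.603]
contact_force: [1.2, 1.3, 0.5]
gripper_width: 0.0235
grasp_force: 30.0
```

Call:
carry_out --pt "0.0309 -0.028 0 0 0 0 220" --pt "0.0309 -0.028 0 0 0 0 220" --pt "0.0309 -0.028 0 0 0 0 220" --pt "0.0309 -0.028 0 0 0 0 220" --pt "0.0309 -0.028 0 0 0 0 220" --pt "0.0309 -0.028 0 0 0 0 220" --pt "0 0 0 0 0 0 220" --pt "0 0 0 0 0 0 220" --pt "0 0 0 0 0 0 220" --pt "0 0 0 0 0 0 220"

```text
t: 59.23
eef_pos: [0.4311, 0.099, 0.1226]
tool_rot: [3.141, 0.0, 1.602]
contact_force: [0.4, -0.7, -1.1]
gripper_width: 0.0237
grasp_force: 30.0
```

```bash
python3 -c "
from h import *
avg(2)
for n in('top','scene'): im,d=snap(n,n+'7.png')
a=cv2.imread('pics/top7.png')[125:185,255:415];b=cv2.imread('pics/scene7.png')[175:265,145:305]
cv2.imwrite('pics/c7.png',np.vstack([cv2.resize(q,None,fx=3.9,fy=3.9,interpolation=cv2.INTER_CUBIC) for q in(a,b)]))
"
```

```text
n 2 mean [0.4311, 0.0989, 0.1225, 1.6014, 0.0236, 0.5161, -0.6502, -0.9479] std [0.     0.0001 0.    ]
```

View pics/c7.png

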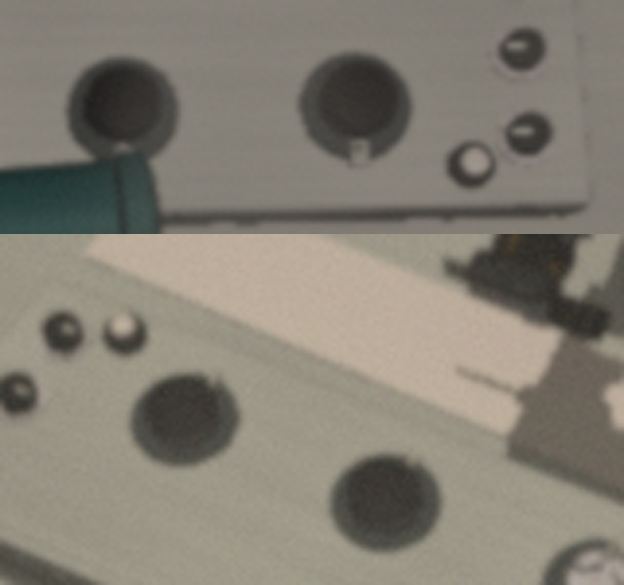

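Both caps sit flat, at (122,105) and (357,100) in the top crop, with their electrodes standing off the rims. Now I lower the gauge onto the mat.

Call:
carry_out --pt "0 0 0.035 0 0 0 220" --pt "0 0 0.035 0 0 0 220" --pt "0 0 0.025 0 0 0 220" --pt "0 0 0.015 0 0 0 220" --pt "0 0 0.002 0 0 0 220" --pt "0 0 0 0 0 0 220" --pt "0 0 0 0 0 0 220" --pt "0 0 0 0 0 0 220"

```text
t: 60.1
eef_pos: [0.4319, 0.0997, 0.0123]
tool_rot: [3.138, -0.0, 1.602]
contact_force: [-0.0, -0.7, 0.2]
gripper_width: 0.0235
grasp_force: 30.0
```

Call:
carry_out --pt "0 0 0.0015 0 0 0 220" --pt "0 0 0.0015 0 0 0 220" --pt "0 0 0 0 0 0 220" --pt "0 0 0 0 0 0 220"

```text
t: 60.43
eef_pos: [0.4303, 0.0998, 0.0078]
tool_rot: [3.141, -0.0, 1.603]
contact_force: [0.1, 0.1, -1.8]
gripper_width: 0.0234
grasp_force: 30.0
```

Call:
carry_out --pt "0 0 0.0015 0 0 0 220" --pt "0 0 0 0 0 0 220" --pt "0 0 0 0 0 0 220"

```text
t: 60.68
eef_pos: [0.4301, 0.0997, 0.006]
tool_rot: [-3.141, -0.0, 1.603]
contact_force: [-1.2, 0.4, -0.4]
gripper_width: 0.024
grasp_force: 30.0
```

Call:
carry_out --pt "0 0 0.0006 0 0 0 220" --pt "0 0 0 0 0 0 220" --pt "0 0 0 0 0 0 220"

```text
t: 60.93
eef_pos: [0.4303, 0.0998, 0.0056]
tool_rot: [3.141, -0.0, 1.603]
contact_force: [-1.1, -0.7, 0.1]
gripper_width: 0.0239
grasp_force: 30.0
```

Call:
carry_out --pt "0 0 0.0005 0 0 0 220" --pt "0 0 0 0 0 0 220" --pt "0 0 0 0 0 0 220"

```text
t: 61.18
eef_pos: [0.4303, 0.0997, 0.0056]
tool_rot: [3.141, -0.0, 1.603]
contact_force: [-2.3, -1.2, 4.8]
gripper_width: 0.0238
grasp_force: 30.0
```

Call:
carry_out --pt "0 0 -0.0004 0 0 0 200" --pt "0 0 0 0 0 0 180" --pt "0 0 0 0 0 0 150" --pt "0 0 0 0 0 0 120" --pt "0 0 0 0 0 0 80" --pt "0 0 0 0 0 0 80" --pt "0 0 -0.02 0 0 0 80" --pt "0 0 -0.035 0 0 0 80" --pt "0 0 -0.035 0 0 0 80" --pt "0 0 -0.02 0 0 0 80"

```text
t: 62.02
eef_pos: [0.4318, 0.0999, 0.1191]
tool_rot: [3.136, -0.0, 1.603]
contact_force: [0.9, -0.2, 0.9]
gripper_width: 0.0646
grasp_force: 0.0
```

Call:
carry_out --pt "-0.039 0.0164 0 0 0 0 255" --pt "-0.039 0.0164 0 0 0 0 255" --pt "-0.039 0.0164 0 0 0 0 255" --pt "-0.039 0.0164 0 0 0 0 255" --pt "-0.039 0.0164 0 0 0 0 255" --pt "-0.039 0.0164 0 0 0 0 255" --pt "-0.039 0.0164 0 0 0 0 255" --pt "-0.039 0.0164 0 0 0 0 255" --pt "-0.039 0.0164 0 0 0 0 255" --pt "0 0 0 0 0 0 255"

```text
t: 62.85
eef_pos: [0.5877, -0.2482, 0.1128]
tool_rot: [-3.14, 0.003, 1.597]
contact_force: [-0.3, 0.7, -1.0]
gripper_width: 0.0021
grasp_force: 0.0
```

Call:
carry_out --pt "0 0 0 0 0 0 255" --pt "0 0 0 0 0 0 255" --pt "0 0 0 0 0 0 255" --pt "0 0 0 0 0 0 255" --pt "0 0 0 0 0 0 255"

```text
t: 63.27
eef_pos: [0.5865, -0.2397, 0.1161]
tool_rot: [3.141, 0.0, 1.605]
contact_force: [-0.4, -0.3, 0.0]
gripper_width: 0.0009
grasp_force: 0.0
```

```bash
python3 -c "
from h import *
avg(2)
for n in('top','scene'): im,d=snap(n,n+'8.png')
a=cv2.imread('pics/top8.png')[195:245,185:385];b=cv2.imread('pics/scene8.png')[155:265,145:345]
cv2.imwrite('pics/c8.png',np.vstack([cv2.resize(q,None,fx=3.6,fy=3.6,interpolation=cv2.INTER_CUBIC) for q in(a,b)]))
"
```

```text
n 2 mean [0.5865, -0.2398, 0.1161, 1.6044, 0.0006, -0.0495, 0.0588, -0.5028] std [0.     0.0001 0.    ]
```

View pics/c8.png

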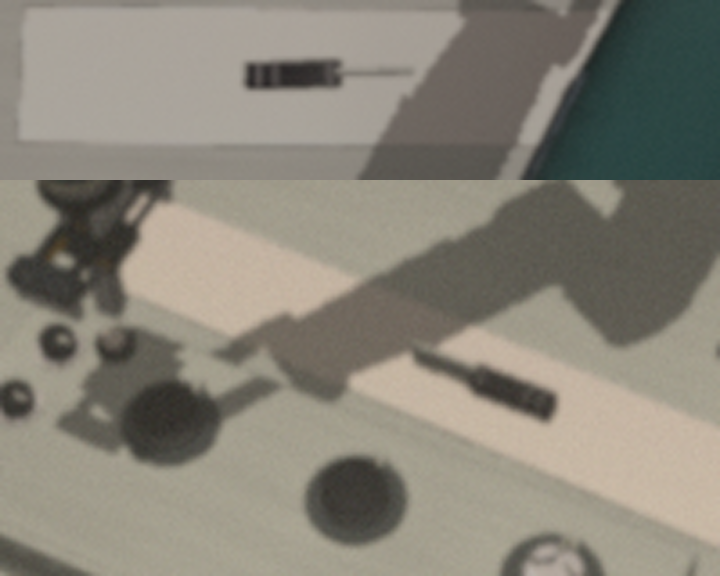

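The gauge lies on the mat, blade on edge (290,75 in the top crop). The fingers are closed above the igniter (115,345 in the scene crop).

Call:
carry_out --pt "-0.007 0.0023 0.01 0 0 0 255" --pt "0 0 0.015 0 0 0 255" --pt "0 0 0.01 0 0 0 255" --pt "0 0 0 0 0 0 255" --pt "0 0 0 0 0 0 255" --pt "0 0 0 0 0 0 255" --pt "0 0 0 0 0 0 255"

```text
t: 64.05
eef_pos: [0.5895, -0.2483, 0.0811]
tool_rot: [3.141, 0.0, 1.603]
contact_force: [0.6, 0.1, 0.7]
gripper_width: 0.0005
grasp_force: 0.0
```

Call:
carry_out --pt "0 0 0.001 0 0 0 255" --pt "0 0 0.001 0 0 0 255" --pt "0 0 0.001 0 0 0 255" --pt "0 0 0.001 0 0 0 255" --pt "0 0 0.001 0 0 0 255" --pt "0 0 0 0 0 0 255"

```text
t: 64.55
eef_pos: [0.5892, -0.2481, 0.0757]
tool_rot: [3.141, 0.0, 1.603]
contact_force: [0.4, 0.9, 2.0]
gripper_width: 0.0004
grasp_force: 1.1
```

Call:
carry_out --pt "0 0 0.001 0 0 0 255" --pt "0 0 0.001 0 0 0 255" --pt "0 0 0.001 0 0 0 255" --pt "0 0 0.001 0 0 0 255" --pt "0 0 0 0 0 0 255"

```text
t: 64.97
eef_pos: [0.5892, -0.2481, 0.0717]
tool_rot: [3.141, 0.0, 1.603]
contact_force: [-1.0, 1.6, 5.0]
gripper_width: 0.0006
grasp_force: 2.3
```

Call:
carry_out --pt "0 0 0.0008 0 0 0 255" --pt "0 0 0.0008 0 0 0 255" --pt "0 0 0 0 0 0 255" --pt "0 0 0 0 0 0 255"

```text
t: 65.3
eef_pos: [0.5893, -0.2481, 0.0712]
tool_rot: [3.141, 0.0, 1.603]
contact_force: [-2.0, 2.2, 7.3]
gripper_width: 0.0007
grasp_force: 4.0
```

Call:
carry_out --pt "0 0 0.0005 0 0 0 255" --pt "0 0 0 0 0 0 255" --pt "0 0 0 0 0 0 255" --pt "0 0 0 0 0 0 255"

```text
t: 65.63
eef_pos: [0.5893, -0.2481, 0.0712]
tool_rot: [3.14, 0.001, 1.603]
contact_force: [-2.9, 2.1, 10.5]
gripper_width: 0.0003
grasp_force: 4.7
```

Call:
carry_out --pt "0 0 -0.003 0 0 0 255" --pt "0 0 -0.006 0 0 0 255" --pt "0 0 -0.02 0 0 0 255" --pt "0 0 -0.04 0 0 0 255" --pt "0 0 -0.04 0 0 0 255" --pt "0 -0.04 0 0 0 0 255" --pt "0 -0.04 0 0 0 0 255" --pt "0 -0.04 0 0 0 0 255" --pt "0 -0.04 0 0 0 0 255" --pt "0 0 0 0 0 0 255"

```text
t: 66.47
eef_pos: [0.4227, -0.2521, 0.1763]
tool_rot: [-3.135, -0.002, 1.6]
contact_force: [0.9, 1.1, -0.0]
gripper_width: 0.0006
grasp_force: 0.0
```

Call:
carry_out --pt "0 0 0 0 0 0 255" --pt "0 0 0 0 0 0 255" --pt "0 0 0 0 0 0 255" --pt "0 0 0 0 0 0 255"

```text
t: 66.8
eef_pos: [0.4305, -0.2533, 0.1782]
tool_rot: [3.141, -0.0, 1.604]
contact_force: [-0.2, 0.5, -0.2]
gripper_width: 0.0007
grasp_force: 0.0
```

```bash
python3 -c "
from h import *
for n in('top','scene'):
  im,d=snap(n,n+'9.png')
  print(n,'capM',circ(n,im,.6342,.0498,.082,.032,1),'capR',circ(n,im,.6406,-.1507,.082,.032,1))
  P=cloud(n,d)
  for x,y in((.6342,.0498),(.6406,-.1507)):
    m=(np.hypot(P[...,0]-x-(-.002 if n=='top' else .004),P[...,1]-y)<.025)&(P[...,2]>.06)
    q=P[m];A=np.c_[q[:,:2]-[x,y],np.ones(len(q))];print(len(q),np.linalg.lstsq(A,q[:,2],rcond=None)[0].round(4))
a=cv2.imread('pics/top9.png')[95:245,185:415];cv2.imwrite('pics/c9.png',cv2.resize(a,None,fx=3.4,fy=3.4,interpolation=cv2.INTER_CUBIC))
"
```

```text
top capM (array([0.6367, 0.0604]), np.float64(24.0)) capR (array([ 0.6438, -0.154 ]), np.float64(22.6))
178 [-0.0067 -0.0007  0.0834]
176 [0.0044 0.0276 0.0833]
scene capM (array([0.636 , 0.0458]), np.float64(24.8)) capR (array([ 0.6442, -0.1523]), np.float64(26.0))
159 [-0.0761 -0.0429  0.0813]
147 [-0.1193 -0.0393  0.0819]
```

View pics/c9.png

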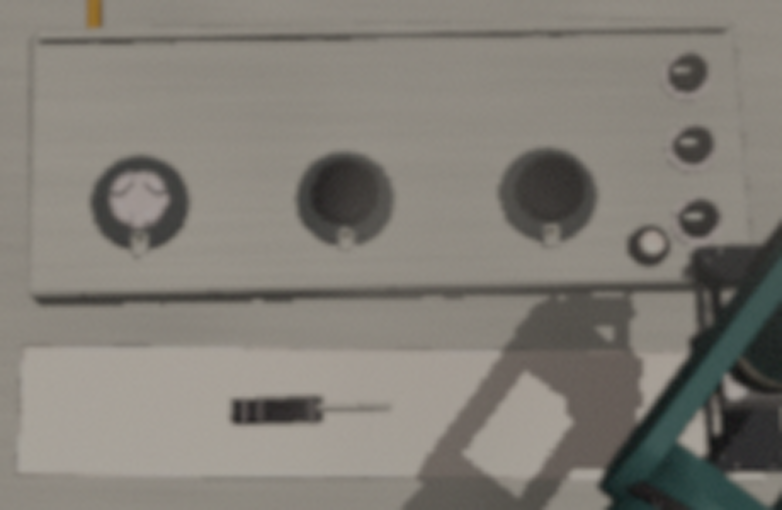

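The picture shows both caps flat at the seated height of about 83 mm, at (345,190) and (548,188), with their electrodes clear. The gauge is on the mat at (280,410) and the igniter is back up at (651,243). I'm handing it in.

```bash
python3 -c "
from h import *
print(sign_off())"
```

```text
the job is handed in; nothing more can be done
None
```

I seated both caps on the mat (the third was absent) on the middle and right burners, set both electrode gaps to about 5 mm by the blade's thickness (not measured separately), pressed the igniter right down after putting the gauge back on the mat, blade on edge, and handed the job in at about 67 s; no verdict was shown.

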